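# Lay the coffee tray and put the drip filter back together on its mug

### The arm

A 6-joint arm with a two-finger parallel gripper is mounted at the origin on a cart in front of the work surface, level with it; the furniture and walls round the work are solid. World frame = base frame: x ahead of the robot, y to its left, z up, the work surface at z = 0. Lengths are in m, angles in rad, forces in N, time in s.
With the tool pointing down it reaches from about 0.325 to 0.9 m from the base axis. Payload 6.1 kg.
Tool frame: the origin (TCP) lies at the very end of the fingers, on their centre line; the grasp point (between the pads) lies 19 mm behind it; z points along the fingers, y is the line along which they close (so a half turn about z gives the same grasp; the last joint's range is limited). The gripper opens to 85 mm and grips with 20 to 120 N. Pads are 22 mm wide; open, the fingers measure 114 mm over their backs; the gripper's body (76 mm by 85 mm) begins 54 mm behind the grasp point. The pads swing forward as they close: fully open they stand 13 mm farther back than shut.
Start: joints at [0.993, 0.22, 1.526, -0, 1.395, -0.126], TCP at [0.273, 0.562, 0.231] pointing down, gripper open.
Joint ranges: [-2.98, 2.98], [-0.91, 2.08], [0.09, 2.57], [-1.24, 4.39], [0.2, 2.65], [-2.68, 2.68]. Speed limits (rad/s): [2.57, 2.57, 3.01, 3.14, 3.14, 3.14].

### API

Orientations are given as [roll, pitch, yaw] about the fixed x, y, z axes, in that order (R = Rz(yaw) Ry(pitch) Rx(roll)).
In Python, from cell import sensors, imaging, robot gives the robot as it stands.
- The arm moves only by the tool jog_arm, never from a script. Its argument "steps" is a list of rows, each a list of 3 entries, a list of its own where there are three numbers: the shift along the tool's x, y, z in units of 60 mm (1.0 is 60 mm), then the turn, a rotation vector about the tool's x, y, z in degrees, then the closure, from -1 (fully open) to 1 (shut). A call has 1 to 12 rows; each row shifts and turns the commanded pose from where the row before left it, along the tool's axes as they then stand; what a row does not reach is not made up. A row lasts 1/8 s, in which the tool goes at most 62.5 mm and 10.7 degrees, less where a joint would pass 70% of its speed; a pose out of reach is approached as far as the arm can. A call is refused whole if a number of a shift passes 1 or a number of a turn 10.7, either way. A call with a gripper value outside its range is refused whole. The fingers move at their own pace and stop on an object; the grip force is fixed at half the most. Time passes only in rows, so rows that do not move let the fingers close. It gives the time, the measured TCP pose, the force, the opening and the grip force at its end, in the units of the state.
- sensors.observe(): the state, without advancing time (a new reading comes with each control period).
- imaging.grab_frame(name): name is "scene" or "top" or "wrist"; returns (picture, depth): 384x512x3 uint8, red, green, blue; 384x512 float32, m along the optical axis (not along the pixel's ray), 0 where there is no reading.
- imaging.camera_params(name): a dict with "fx", "fy", "cx", "cy" (pixels), "k1" (the pictures are not rectified: a ray, as slopes to the right and down, at radius r is drawn at 1 + k1 r^2 times it, then the intrinsics apply), "camera_from_world" (4x4, takes a point from world to camera coordinates). Camera axes: x right, y down, z forward; pixel columns grow to the right and rows downward; lengths in m; the calibration is good to about 2 mm. A picture is of the moment at which its call begins: read the wrist's pose just before it. camera_params takes no time and is no camera call; for the wrist camera it gives the pose at the moment of the call.
- robot.close_job(): hands the job in; it is judged then, once.
The state is a dict: "time": time; "q": joint angles; "joint_vel": joint speeds; "joint_torque": joint torques, N m; "eef_pos": TCP position; "ee_rot": TCP orientation; "wrist_force": force on the tool from outside, world axes, zero at the start; "wrist_torque": the same for the moment, N m; "gripper_width": opening from 0.0 (shut) to 1.0 (fully open); "gripper_force": force on a finger pad.
Only numpy, scipy, OpenCV 4.12 (cv2) and the standard library are available. Lean on these libraries where they do the work, as an engineer would, in place of code of your own. Each camera call takes 0.05 s, during which the arm holds its last target. There are 200 camera calls.

### The job

Put the washed steel drip filter together on the mug: the filter body level and centred on the mug's rim, the press knob-up on the floor of the filter body, then the lid on top. Lay the rest of the tray to the right of the mug, as you face it: the teaspoon flat at the tray's right-hand end, pointing front to back, and the milk jug in the middle of the tray between mug and spoon, set down gently and never tipped over. Don't shove or tip the mug, and leave the tin and the can opener alone.

Things in the scene. Friction and masses are not known exactly. Their poses are not given: they have to be found in the camera images.
- tray: Dark wooden serving tray, fixed, 210 mm front to back (its x, +x away from the robot), 340 mm left to right (its y, +y to the left end). Origin: centre of the underside; inner floor 6 mm above it. Rim 8 mm thick, 16 mm high, so the floor is 194 x 324 mm. Low steel bow handles at the short ends. The mug stands in its left part, about 90 mm left of the centre.
- mug_rim (a point): Striped mug (loose, 90 mm high) on the tray's left part. The point is on the cup's axis at rim level, 90 mm above the tray floor; z up. 86 mm outside diameter, mouth about 70 mm wide inside; its ear handle points to -y of this frame (towards the robot), reaching 76 mm from the axis.
- phin: Filter body, plain steel, 54 mm high, 130 g: round open chamber (60 to 62 mm outside, 56 to 58 inside) on a flat flange 96 mm wide, with a short collar (52 mm wide, 6 mm deep) below that drops into the mug's mouth. Origin: centre of the collar's underside, z up; flange at 6 to 9 mm, chamber floor at 9, rim at 54. On the mug the flange lies on the rim. Grasp the chamber from outside.
- press: Press of the filter, plain steel, 63 mm high, 60 g: perforated disc (50 mm wide, 3 mm thick) with a thin stem and a knob (14 mm wide, 45 to 63 mm above the disc's underside). Origin: centre of the disc's underside, z up. It drops into the chamber until the disc lies on the floor; the knob then stands just above the chamber rim and fits under the lid's dome.
- lid: Lid of the filter, plain steel, 52 mm high, 70 g: flat flange (70 mm wide), hollow dome above it up to 31 mm, round knob on top (16 mm wide, 38 to 52 mm above the origin), and below the flange a plug ring (49 mm wide, 6 mm deep) that goes into the chamber. Origin: centre of the plug ring's underside, z up. On the filter its flange, 6 mm above the origin, lies on the chamber rim.
- jug: Small white china milk jug, open, 66 mm high, 56 mm across the belly (widest 28 mm above its foot), about 160 g; little ear handle towards its -y reaching 47 mm from the axis, pouring lip towards +y. Origin: centre of its underside, z up. Grasp the belly across its x axis.
- teaspoon: Steel teaspoon lying flat, 130 mm long (its x axis), 26 mm wide, 11 mm high. Origin at its middle, at the level it lies on, z up. 30 g.
- tin: Labelled food tin, 75 mm diameter, 58 mm high, standing behind the work; a bystander to be left alone. Origin at the centre of its underside.
- opener: Can opener with a black handle, 174 mm long (its x axis), 41 wide, 20 high, lying behind the work; a bystander to be left alone. Origin at the centre of its underside.

How it is judged:
At the end, for the whole second after the job is handed in: Mug within 25 mm of its start, upright; filter body level on its rim (13 mm); press on chamber floor (6 mm); lid level on it (7 mm). From tray centre: jug upright 25 mm left to 55 right, 50 front/back; spoon flat 70-150 mm right, 45 front/back, within 0.4 rad of front-back. All at rest (horizontal distance between phin and mug_rim below 0.013 m and z of phin in the frame of mug_rim between -0.009 and -0.003 m and angle between each of phin, mug_rim's own z axis and vertical below 0.06 rad and horizontal distance between press and phin below 0.006 m and z of press in the frame of phin between 0.006 and 0.012 m and angle between press's own z axis and vertical below 0.1 rad and horizontal distance between lid and phin below 0.007 m and z of lid in the frame of phin between 0.045 and 0.051 m and angle between each of lid, jug's own z axis and vertical below 0.08 rad and distance of mug_rim from where it was at the start of the episode below 0.025 m and z of mug_rim in the frame of tray between 0.092 and 0.1 m and y of jug in the frame of tray between -0.055 and 0.025 m and x of jug in the frame of tray between -0.05 and 0.05 m and z of jug in the frame of tray below 0.01 m and y of teaspoon in the frame of tray between -0.15 and -0.07 m and x of teaspoon in the frame of tray between -0.045 and 0.045 m and z of teaspoon in the frame of tray below 0.012 m and angle between teaspoon's own z axis and vertical below 0.12 rad and angle between the x axis of teaspoon and the x axis of tray, either way round below 0.4 rad and linear speed of each of phin, press, lid, jug, teaspoon below 0.02 m/s); the robot touches nothing.
It fails at once if the mug is shoved by more than 30 mm or tipped (distance of mug_rim from where it was at the start of the episode above 0.03 m or angle between mug_rim's own z axis and vertical above 0.3 rad).
It fails at once if the milk jug is tipped over (angle between jug's own z axis and vertical above 0.7 rad).
It fails at once if the milk jug is dropped onto the tray (still falling faster than 0.7 m/s within 25 mm of its floor) (horizontal distance between jug and tray below 0.15 m and z of jug in the frame of tray below 0.031 m and linear speed of jug above 0.7 m/s).
It fails at once if the tin or the can opener is moved by more than 20 mm (distance of any of tin, opener from where it was at the start of the episode above 0.02 m).
It also fails if it takes over 128 s, if anything falls off the work surface, if the arm or the gripper's body presses on something with over 40 N, if the wrist force passes 120 N, or if a joint passes its speed limit or range.

## Working session

There is one attempt and no reset: what is moved stays moved. The work goes in short steps, Python scripts to look and compute and a tool call to move; the robot and the scene stay as the last step left them, time stands still between calls to the robot, and variables do not carry over. Pictures are saved under pics/ and viewed, at most 16 in all, crops included, and the job is handed in when it is done.

Besides the shell and the picture viewer there is one more tool, called after "Request:" as name(argument=value, ...) on one line, values as JSON. jog_arm: Moves the arm, as the interface text tells. Its arguments: {"type":"object","properties":{"steps":{"type":"array","items":{"type":"array"}}},"required":["steps"]}

```bash
mkdir -p pics; ls; python3 - <<'E'
from cell import sensors, imaging, robot
import cv2, numpy as np
print(sensors.observe())
for n in ["scene","top"]:
    p,d=imaging.grab_frame(n)
    np.savez(f"pics/{n}0.npz",p=p,d=d)
    cv2.imwrite(f"pics/{n}0.png",cv2.resize(p[:,:,::-1],(800,600)))
    c=imaging.camera_params(n); print(n,{k:np.round(v,4).tolist() for k,v in c.items()}, (d>0).mean())
E
```

```text
pics
{'time': 0.0, 'q': array([ 9.92925504e-01,  2.21225059e-01,  1.52762251e+00, -9.28711351e-07,
        1.39472999e+00, -1.26111030e-01]), 'joint_vel': array([-7.77304350e-05, -2.83263314e-04, -1.93147129e-03,  4.65541299e-04,
       -4.98937010e-04,  6.40638593e-04]), 'joint_torque': array([-2.02448296e-04, -4.96896422e+01, -3.89399564e+01, -4.55332258e-05,
        1.10573813e-02,  1.97286624e-05]), 'eef_pos': array([0.27251203, 0.56177198, 0.23019389]), 'ee_rot': array([-3.13962339e+00, -2.48749386e-04,  2.68983278e+00]), 'wrist_force': array([-0.05617773, -0.3202986 ,  0.62901968]), 'wrist_torque': array([-0.00632026, -0.00466418, -0.02394649]), 'gripper_force': 0.0, 'gripper_width': 1.0018667637517824}
scene {'fx': 378.8719, 'fy': 378.8719, 'cx': 259.896, 'cy': 192.2719, 'k1': 0.0048, 'camera_from_world': [[0.6647, -0.7471, 0.0007, -0.4011], [-0.4159, -0.3708, -0.8304, 0.3245], [0.6206, 0.5517, -0.5572, 0.7326], [0.0, 0.0, 0.0, 1.0]]} 0.9960072835286459
top {'fx': 383.9927, 'fy': 383.9927, 'cx': 250.3731, 'cy': 192.639, 'k1': -0.0352, 'camera_from_world': [[0.0175, -0.9998, -0.0118, -0.0042], [-0.9973, -0.0166, -0.0719, 0.5926], [0.0717, 0.013, -0.9973, 1.038], [0.0, 0.0, 0.0, 1.0]]} 0.9959208170572916
```

```bash
ls pics
```

```text
scene0.npz
scene0.png
top0.npz
top0.png
```

View pics/scene0.png

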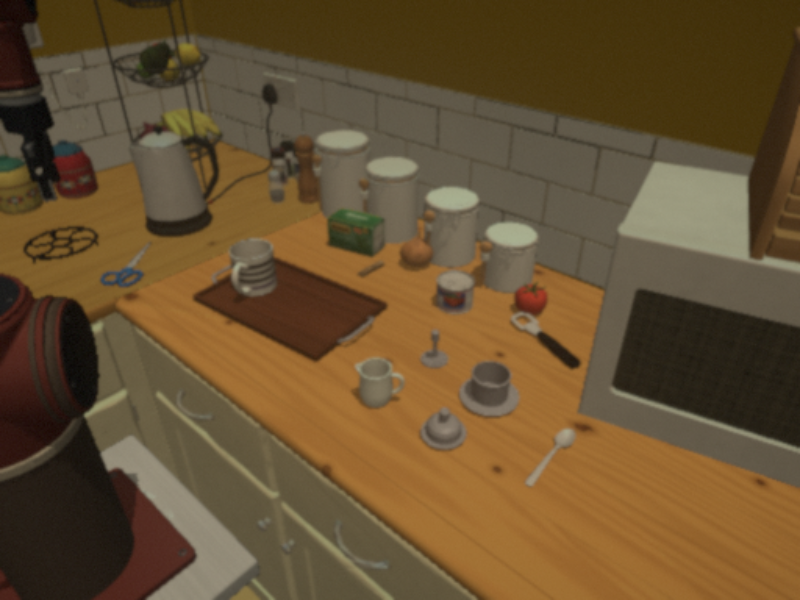

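View pics/top0.png

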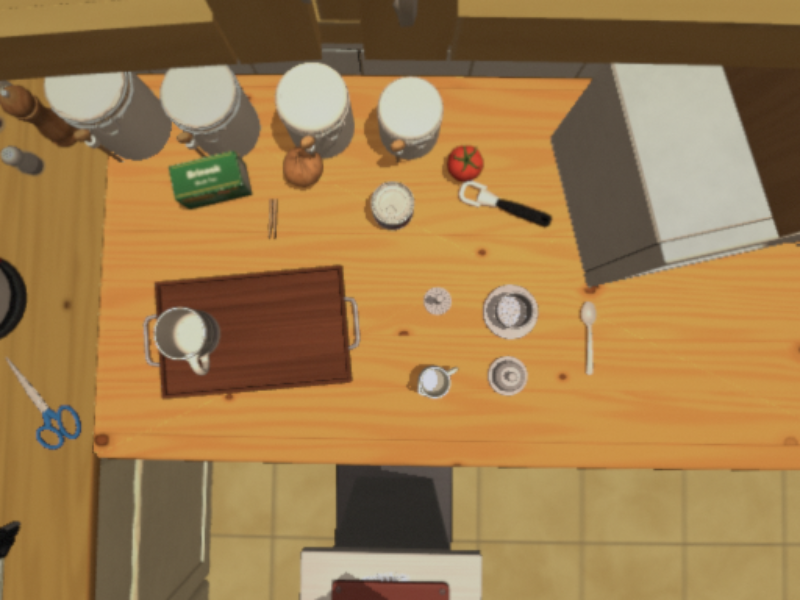

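The top view shows, in 800x600 pixels, mug (188,333), tray corners (155,282), (343,266), (352,380), (163,397), press (438,301), body (510,312), lid (508,376), jug (434,382), spoon (588,338). Tin and opener are behind, at (392,205) and (505,203).

```bash
cat > h.py <<'E'
import numpy as np, cv2
from cell import sensors, imaging, robot
def cloud(d,c):
    K=np.array([[c['fx'],0,c['cx']],[0,c['fy'],c['cy']],[0,0,1]])
    v,u=np.mgrid[:d.shape[0],:d.shape[1]]
    uv=np.stack([u,v],-1).reshape(-1,1,2).astype(float)
    s=cv2.undistortPoints(uv,K,np.array([c['k1'],0,0,0])).reshape(*d.shape,2)
    P=np.dstack([s*d[...,None],d])
    T=np.linalg.inv(c['camera_from_world'])
    W=P@T[:3,:3].T+T[:3,3]
    W[d<=0]=np.nan
    return W
def rays(uv,c):
    K=np.array([[c['fx'],0,c['cx']],[0,c['fy'],c['cy']],[0,0,1]])
    s=cv2.undistortPoints(np.array(uv,float).reshape(-1,1,2),K,np.array([c['k1'],0,0,0])).reshape(-1,2)
    T=np.linalg.inv(c['camera_from_world'])
    return T[:3,3],np.c_[s,np.ones(len(s))]@T[:3,:3].T
def onplane(uv,c,z):
    o,r=rays(uv,c); return o+r*((z-o[2])/r[:,2])[:,None]
def circ(p):
    A=np.c_[2*p,np.ones(len(p))]; s=np.linalg.lstsq(A,(p**2).sum(1),rcond=None)[0]
    return s[:2],np.sqrt(s[2]+s[:2]@s[:2])
E
python3 - <<'E'
from h import *
f=np.load('pics/top0.npz'); c=imaging.camera_params('top'); W=cloud(f['d'],c); p=f['p']
np.save('pics/W0.npy',W)
k=512/800
ob=dict(mug=(188,333),press=(438,301),phin=(510,312),lid=(508,376),jug=(434,382),spoon=(588,338),tin=(392,205),opener=(505,203),trayc=(280,330))
for n,(u,v) in ob.items():
    u*=k;v*=k
    r=30 if n not in('opener','spoon') else 32
    S=W[int(v)-r:int(v)+r,int(u)-r:int(u)+r].reshape(-1,3)
    z=S[:,2]; ctr=W[int(v),int(u)]
    print(n,'ctr',ctr.round(4),'z pct',np.nanpercentile(z,[5,50,90,98,99.8]).round(4))
uv=np.array([(155,282),(343,266),(352,380),(163,397)])*k
print('tray',onplane(uv,c,0.016).round(4))
# components above table
m=((W[...,2]>0.0045)&(W[...,0]>.3)&(W[...,0]<.8)&(W[...,2]<.2)).astype(np.uint8)
nn,L,st,ce=cv2.connectedComponentsWithStats(m)
for i in range(1,nn):
    if st[i,4]<25: continue
    S=W[L==i]; zt=S[:,2].max()
    lo=S.min(0);hi=S.max(0)
    print(i,st[i,4],'px',(ce[i]/k).round(),'min',lo.round(4),'max',hi.round(4))
E
```

```text
mug ctr [0.5301 0.3692 0.0126] z pct [0.0003 0.0089 0.0748 0.0963 0.0996]
press ctr [ 0.5924 -0.0729  0.0646] z pct [-0.0021  0.0013  0.0042  0.0063  0.0642]
phin ctr [ 0.5791 -0.2047  0.01  ] z pct [-0.0019  0.0021  0.0119  0.0532  0.0577]
lid ctr [ 0.4676 -0.1948  0.0514] z pct [-0.002   0.0016  0.012   0.0328  0.0544]
jug ctr [ 0.452  -0.0703  0.0037] z pct [-0.002   0.0014  0.005   0.0651  0.0692]
spoon ctr [ 0.5341 -0.3437  0.0102] z pct [-0.0022  0.0012  0.004   0.0077  0.013 ]
tin ctr [0.7571 0.0094 0.0554] z pct [-0.0018  0.0019  0.0558  0.0586  0.0611]
opener ctr [ 0.7751 -0.1945  0.0171] z pct [-0.0018  0.0018  0.0164  0.0519  0.0559]
trayc ctr [0.5388 0.2047 0.0073] z pct [0.0039 0.0072 0.0098 0.0113 0.0128]
tray [[0.6201 0.431  0.016 ]
 [0.6541 0.0931 0.016 ]
 [0.4524 0.0726 0.016 ]
 [0.4156 0.4075 0.016 ]]
1 2128 px [610. 232.] min [ 0.6237 -0.7151  0.0046] max [ 0.8    -0.2941  0.2   ]
2 844 px [207. 189.] min [0.7552 0.2641 0.005 ] max [0.7999 0.4119 0.0815]
3 30 px [302. 183.] min [0.7952 0.1546 0.0194] max [0.8    0.1824 0.0454]
4 698 px [392. 205.] min [ 0.7229 -0.0323  0.0047] max [0.7985 0.0447 0.0628]
31 463 px [510. 207.] min [ 0.7351 -0.2802  0.0047] max [ 0.7991 -0.1136  0.0225]
95 118 px [272. 216.] min [0.7051 0.2167 0.0046] max [0.7803 0.2369 0.017 ]
658 656 px [ 10. 298.] min [0.5121 0.6714 0.0046] max [0.6612 0.7275 0.0675]
739 8808 px [251. 331.] min [0.4131 0.0607 0.0045] max [0.6618 0.4543 0.1016]
943 960 px [510. 311.] min [ 0.5296 -0.2553  0.0045] max [ 0.6273 -0.1598  0.0608]
965 115 px [436. 299.] min [ 0.5743 -0.0991  0.0045] max [ 0.6194 -0.0515  0.0666]
1076 161 px [588. 332.] min [ 0.4731 -0.3598  0.0045] max [ 0.5987 -0.3318  0.0147]
1492 504 px [508. 375.] min [ 0.4323 -0.2366  0.0047] max [ 0.5042 -0.1672  0.0586]
1504 575 px [ 48. 414.] min [0.3147 0.5603 0.0045] max [0.4812 0.7051 0.0165]
1596 312 px [435. 381.] min [ 0.4297 -0.1117  0.0045] max [ 0.481  -0.0397  0.0717]
```

```bash
cat >> h.py <<'E'
def go(x,y,z,yaw=None):
    """total tool-axis shifts (units of 60 mm) at the present yaw, and turn about tool z (deg)"""
    s=sensors.observe(); R=cv2.Rodrigues(np.zeros(3))[0]
    from scipy.spatial.transform import Rotation as Ro
    r,p,w=s['ee_rot']; w2=w if yaw is None else yaw
    R=Ro.from_euler('xyz',[np.pi,0,w2]).as_matrix()
    d=R.T@(np.array([x,y,z])-s['eef_pos'])/0.06
    t=-np.degrees((w2-w+np.pi)%(2*np.pi)-np.pi)
    print('t',round(s['time'],2),'eef',s['eef_pos'].round(4),'rot',np.round(s['ee_rot'],4),'| turn z deg',round(t,1),'then shift',d.round(3))
E
python3 - <<'E'
from h import *
W=np.load('pics/W0.npy')
def box(x0,x1,y0,y1,z0,z1):
    return W[(W[...,0]>x0)&(W[...,0]<x1)&(W[...,1]>y0)&(W[...,1]<y1)&(W[...,2]>z0)&(W[...,2]<z1)]
j=box(.41,.51,-.13,-.02,.01,.09)
print('jug z',np.percentile(j[:,2],[10,50,90]))
t=j[j[:,2]>.058]; print('jug rim',len(t),circ(t[:,:2]), t.min(0),t.max(0))
c0=circ(t[:,:2])[0]
r=j[:,:2]-c0; h=r[(np.hypot(*r.T)>.031)]; print('handle pts',(h).round(3).tolist())
mg=box(.45,.6,.3,.45,.088,.11); print('mug rim',circ(mg[:,:2]),len(mg))
ph=box(.52,.64,-.27,-.15,.045,.07); print('phin rim',circ(ph[:,:2]),len(ph))
ph=box(.52,.64,-.27,-.15,.005,.015); e=ph[np.hypot(*(ph[:,:2]-[.5785,-.2076]).T)>.033]; print('phin flange mean',e.mean(0))
print('press disc', ((lambda q:(q.min(0)+q.max(0))/2)(box(.54,.64,-.12,-.03,.0045,.01))))
print('press knob',box(.54,.64,-.12,-.03,.05,.08).mean(0))
print('lid knob',box(.42,.52,-.25,-.15,.045,.08).mean(0))
sp=box(.44,.63,-.38,-.31,.0045,.02); a=cv2.fitLine(sp[:,:2].astype(np.float32),cv2.DIST_L2,0,.01,.01).ravel(); print('spoon',a, sp.min(0),sp.max(0))
tr=box(.4,.67,.05,.45,.012,.02); print('tray rect',cv2.minAreaRect(tr[:,:2].astype(np.float32)))
yaw=2.0
go(*c0,.2,yaw)
E
```

```text
jug z [0.01431419 0.05981111 0.06787598]
jug rim 109 (array([ 0.45617432, -0.07064383]), np.float64(0.02642077541612472)) [ 0.42968985 -0.1037126   0.05818423] [ 0.47950796 -0.04080137  0.07172841]
handle pts [[0.023, -0.032], [0.023, -0.034], [0.023, -0.036], [0.019, -0.028], [0.021, -0.028], [0.021, -0.031], [0.021, -0.033], [0.021, -0.036], [0.018, -0.028], [0.018, -0.03], [0.018, -0.033], [0.018, -0.036], [0.016, -0.028], [0.015, -0.031], [-0.014, 0.03], [-0.016, 0.027], [-0.019, 0.027], [-0.019, 0.025], [-0.021, 0.025]]
mug rim (array([0.52671507, 0.35231927]), np.float64(0.042126980615811764)) 196
phin rim (array([ 0.57909193, -0.20604395]), np.float64(0.03018142376800361)) 107
phin flange mean [ 0.57782301 -0.20140581  0.01003345]
press disc [ 0.59027676 -0.07563325  0.00686611]
press knob [ 0.59603785 -0.07567732  0.06267268]
lid knob [ 0.46583508 -0.20107521  0.05231385]
spoon [ 0.99999774  0.00212742  0.54386806 -0.3448569 ] [ 0.44032698 -0.37959479  0.00450404] [ 0.62380544 -0.31144998  0.01472522]
tray rect ((0.5361170172691345, 0.2516007125377655), (0.21128061413764954, 0.3769673705101013), 6.323780059814453)
t 0.1 eef [0.2726 0.5618 0.2303] rot [-3.1398e+00 -2.0000e-04  2.6898e+00] | turn z deg 39.5 then shift [-10.858  -1.604   0.505]
```

Request:
jog_arm(steps=[[[0,0,0.1],[0,0,10.7],-1],[[0,0,0.1],[0,0,10.7],-1],[[0,0,0.1],[0,0,10.7],-1],[[-0.96,-0.27,0],[0,0,0],-1],[[-0.96,-0.27,0],[0,0,0],-1],[[-0.96,-0.27,0],[0,0,0],-1],[[-0.96,-0.27,0],[0,0,0],-1],[[-0.96,-0.27,0],[0,0,0],-1],[[-0.96,-0.27,0],[0,0,0],-1],[[-0.96,-0.27,0],[0,0,0],-1],[[-0.96,-0.27,0],[0,0,0],-1],[[-0.96,-0.27,0],[0,0,0],-1]])

```text
time: 1.6
eef_pos: [0.4241, 0.0436, 0.2133]
ee_rot: [3.141, 0.0, 2.13]
wrist_force: [0.1, 0.2, 0.6]
gripper_width: 1.003
gripper_force: 0.0
```

Request:
jog_arm(steps=[[[-0.96,-0.27,0],[0,0,0],-1],[[-0.96,-0.27,0],[0,0,0],-1],[[0,0,0],[0,0,0],-1]])

```text
time: 1.98
eef_pos: [0.4579, -0.073, 0.213]
ee_rot: [-3.141, 0.0, 2.124]
wrist_force: [0.6, 0.8, -0.1]
gripper_width: 1.0
gripper_force: 0.0
```

```bash
cat >> h.py <<'E'
def wrist(name):
    s=sensors.observe(); c=imaging.camera_params('wrist'); p,d=imaging.grab_frame('wrist')
    W=cloud(d,c); np.savez(f'pics/{name}.npz',p=p,d=d,W=W,T=c['camera_from_world']); cv2.imwrite(f'pics/{name}.png',cv2.resize(p[:,:,::-1],(800,600)))
    return p,d,W,c,s
E
python3 - <<'E'
from h import *
p,d,W,c,s=wrist('w1')
print({k:np.round(v,3).tolist() for k,v in c.items()})
go(.456,-.071,.2,2.13)
def box(x0,x1,y0,y1,z0,z1):
    return W[(W[...,0]>x0)&(W[...,0]<x1)&(W[...,1]>y0)&(W[...,1]<y1)&(W[...,2]>z0)&(W[...,2]<z1)]
j=box(.38,.54,-.15,-.0,.01,.09); print(len(j))
for z0 in (.02,.03,.04,.05,.06): 
    q=j[(j[:,2]>z0)&(j[:,2]<z0+.01)]; print(z0,len(q),q.min(0).round(4),q.max(0).round(4)) if len(q) else 0
E
```

```text
{'fx': 288.425, 'fy': 288.425, 'cx': 253.148, 'cy': 195.508, 'k1': 0.016, 'camera_from_world': [[0.851, 0.525, -0.001, -0.352], [0.498, -0.808, 0.315, -0.321], [0.164, -0.269, -0.949, 0.269], [0.0, 0.0, 0.0, 1.0]]}
t 2.02 eef [ 0.4574 -0.0709  0.2128] rot [-3.1408e+00 -1.2000e-03  2.1255e+00] | turn z deg -0.3 then shift [ 0.011 -0.02   0.213]
1549
0.02 161 [ 0.4262 -0.0922  0.02  ] [ 0.4785 -0.0395  0.0299]
0.03 161 [ 0.426  -0.0917  0.03  ] [ 0.4778 -0.0399  0.04  ]
0.04 144 [ 0.4271 -0.0906  0.04  ] [ 0.4762 -0.041   0.05  ]
0.05 262 [ 0.4282 -0.1061  0.05  ] [ 0.4787 -0.0414  0.06  ]
0.06 622 [ 0.4274 -0.0995  0.06  ] [ 0.4796 -0.0386  0.0692]
```

View pics/w1.png

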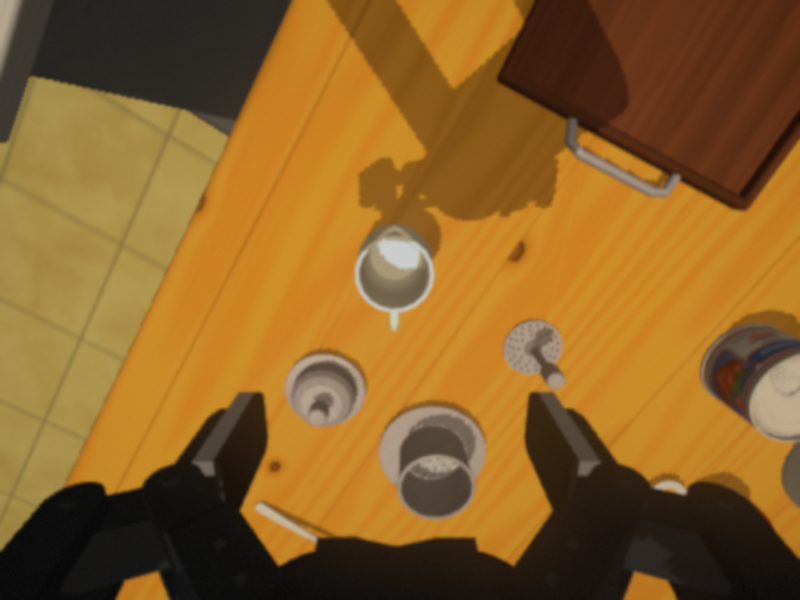

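The wrist view shows the jug's rim centred at (394,272), with its lip straight up and its handle straight down at (395,320). The yaw therefore suits a grasp across its x axis.

```bash
python3 - <<'E'
from h import *
W=np.load('pics/w1.npz')['W']
c0=np.array([.4545,-.068]); 
ax=np.array([.53,-.85])
for z0,z1 in((.02,.04),(.04,.058),(.06,.075)):
  c0=np.array([.4545,-.068])
  for _ in range(4):
    q=W[(W[...,2]>z0)&(W[...,2]<z1)]; r=q[:,:2]-c0; n=np.hypot(*r.T); q=q[(n<.034)&(n>.02)&(abs(r@ax)<.85*n)]; c0,R=circ(q[:,:2])
  print(z0,c0,R,len(q))
go(.4545,-.068,.018,2.13)
E
```

```text
0.02 [ 0.45250358 -0.06557278] 0.0256477299377011 160
0.04 [ 0.45230855 -0.06538163] 0.023888122995292936 168
0.06 [ 0.4532622  -0.06692585] 0.024458664963511154 333
t 2.02 eef [ 0.4574 -0.0709  0.2128] rot [-3.1408e+00 -1.2000e-03  2.1255e+00] | turn z deg -0.3 then shift [ 0.066 -0.015  3.246]
```

Request:
jog_arm(steps=[[[0.09,-0.03,0.7],[0,0,0],-1],[[0,0,0.7],[0,0,0],-1],[[0,0,0.7],[0,0,0],-1],[[0,0,0.7],[0,0,0],-1],[[0,0,0.4],[0,0,0],-1],[[0,0,0.18],[0,0,0],-1],[[0,0,0],[0,0,0],-1],[[0,0,0],[0,0,0],1],[[0,0,0],[0,0,0],1],[[0,0,0],[0,0,0],1],[[0,0,0],[0,0,0],1],[[0,0,0],[0,0,0],1]])

```text
time: 3.52
eef_pos: [0.4547, -0.0662, 0.0121]
ee_rot: [3.14, 0.002, 2.129]
wrist_force: [-1.0, 0.8, 7.0]
gripper_width: 0.624
gripper_force: 63.7
```

Request:
jog_arm(steps=[[[0,0,-0.4],[0,0,0],1],[[0,0,-0.6],[0,0,0],1],[[0.3,0.3,-0.5],[0,0,0],1],[[0.53,0.585,0],[0,0,0],1],[[0.53,0.585,0],[0,0,0],1],[[0.53,0.585,0],[0,0,0],1],[[0.53,0.585,0],[0,0,0],1],[[0.53,0.585,0],[0,0,0],1],[[0.53,0.585,0],[0,0,0],1],[[0,0,0.5],[0,0,0],1],[[0,0,0.4],[0,0,0],1],[[0,0,0],[0,0,0],1]])

```text
time: 5.03
eef_pos: [0.5342, 0.2319, 0.0443]
ee_rot: [-3.137, -0.001, 2.13]
wrist_force: [-0.5, 0.9, -1.6]
gripper_width: 0.62
gripper_force: 63.4
```

Request:
jog_arm(steps=[[[0,0,0.2],[0,0,0],1],[[0,0,0.12],[0,0,0],1],[[0,0,0.04],[0,0,0],1],[[0,0,0],[0,0,0],1]])

```text
time: 5.52
eef_pos: [0.5365, 0.2323, 0.025]
ee_rot: [3.141, 0.0, 2.129]
wrist_force: [0.4, 1.2, -1.0]
gripper_width: 0.621
gripper_force: 63.5
```

Request:
jog_arm(steps=[[[0,0,0.05],[0,0,0],1],[[0,0,0.04],[0,0,0],1],[[0,0,0],[0,0,0],1]])

```text
time: 5.9
eef_pos: [0.5362, 0.2324, 0.0192]
ee_rot: [-3.141, -0.0, 2.13]
wrist_force: [-0.2, -0.4, -1.2]
gripper_width: 0.619
gripper_force: 63.5
```

Request:
jog_arm(steps=[[[0,0,0.025],[0,0,0],1],[[0,0,0],[0,0,0],1]])

```text
time: 6.15
eef_pos: [0.5366, 0.2325, 0.0182]
ee_rot: [3.141, 0.0, 2.13]
wrist_force: [0.8, 0.3, 0.2]
gripper_width: 0.62
gripper_force: 63.6
```

Request:
jog_arm(steps=[[[0,0,0],[0,0,0],-1],[[0,0,0],[0,0,0],-1],[[0,0,0],[0,0,0],-1],[[0,0,-0.4],[0,0,0],-1],[[0,0,-0.8],[0,0,0],-1],[[0,0,-0.9],[0,0,0],-1],[[0,0,-0.2],[0,0,-9.65],-1],[[0,0,-0.2],[0,0,-9.65],-1],[[0,0,-0.2],[0,0,-9.65],-1],[[0,0,-0.2],[0,0,-9.65],-1],[[0,0,0],[0,0,-9.65],-1],[[0,0,0],[0,0,-9.65],-1]])

```text
time: 7.65
eef_pos: [0.5365, 0.2325, 0.1923]
ee_rot: [3.141, 0.001, -3.138]
wrist_force: [0.6, 1.0, -0.3]
gripper_width: 0.997
gripper_force: 0.0
```

Request:
jog_arm(steps=[[[0,-0.87,0],[0,0,0],-1],[[0,-0.87,0],[0,0,0],-1],[[0,-0.87,0],[0,0,0],-1],[[0,-0.87,0],[0,0,0],-1],[[0,-0.87,0],[0,0,0],-1],[[0,-0.87,0],[0,0,0],-1],[[0,-0.87,0],[0,0,0],-1],[[0,-0.87,0],[0,0,0],-1],[[0,-0.87,0],[0,0,0],-1],[[0,-0.87,0],[0,0,0],-1],[[0,-0.87,0],[0,0,0],-1],[[0,0,0],[0,0,0],-1]])

```text
time: 9.15
eef_pos: [0.5347, -0.3454, 0.1917]
ee_rot: [-3.141, -0.0, 3.136]
wrist_force: [0.1, 0.5, -0.4]
gripper_width: 1.001
gripper_force: 0.0
```

```bash
python3 - <<'E'
from h import *
p,d,W,c,s=wrist('w2')
go(.535,-.345,.2,np.pi)
q=W[(W[...,0]>.44)&(W[...,0]<.63)&(abs(W[...,1]+.345)<.04)&(W[...,2]>.004)&(W[...,2]<.03)]
print(len(q),q.min(0),q.max(0))
for x in np.arange(.46,.61,.015):
    a=q[abs(q[:,0]-x)<.0075]
    if len(a)>3: print(round(x,3),len(a),'y',np.percentile(a[:,1],[2,50,98]).round(4),'z',np.percentile(a[:,2],[50,98]).round(4))
p,d=imaging.grab_frame('top'); W=cloud(d,imaging.camera_params('top'))
t=W[(abs(W[...,0]-.54)<.06)&(abs(W[...,1]-.235)<.045)&(W[...,2]>.06)&(W[...,2]<.1)]; print('jug',circ(t[:,:2]),t[:,2].max())
cv2.imwrite('pics/top1.png',cv2.resize(p[:,:,::-1],(800,600)))
E
```

```text
t 9.2 eef [ 0.535  -0.3432  0.1916] rot [ 3.1411e+00 -4.0000e-04  3.1372e+00] | turn z deg -0.3 then shift [-0.001 -0.029 -0.141]
894 [ 0.47154265 -0.3741122   0.0040066 ] [ 0.62992655 -0.33146872  0.02999264]
0.475 45 y [-0.352  -0.3464 -0.342 ] z [0.0046 0.0056]
0.49 115 y [-0.351  -0.3465 -0.342 ] z [0.006  0.0076]
0.505 105 y [-0.35   -0.3455 -0.3421] z [0.0078 0.0099]
0.52 90 y [-0.349  -0.3456 -0.3422] z [0.0096 0.0114]
0.535 68 y [-0.3481 -0.3457 -0.3422] z [0.0108 0.0121]
0.55 61 y [-0.3482 -0.3447 -0.3411] z [0.0099 0.0113]
0.565 114 y [-0.3565 -0.3448 -0.3327] z [0.0056 0.0075]
0.58 94 y [-0.357  -0.3388 -0.3315] z [0.0055 0.0079]
0.595 109 y [-0.3535 -0.3437 -0.3351] z [0.0063 0.0083]
jug (array([0.53972715, 0.22777219]), np.float64(0.026637114183227114)) 0.07800957056667968
```

View pics/w2.png

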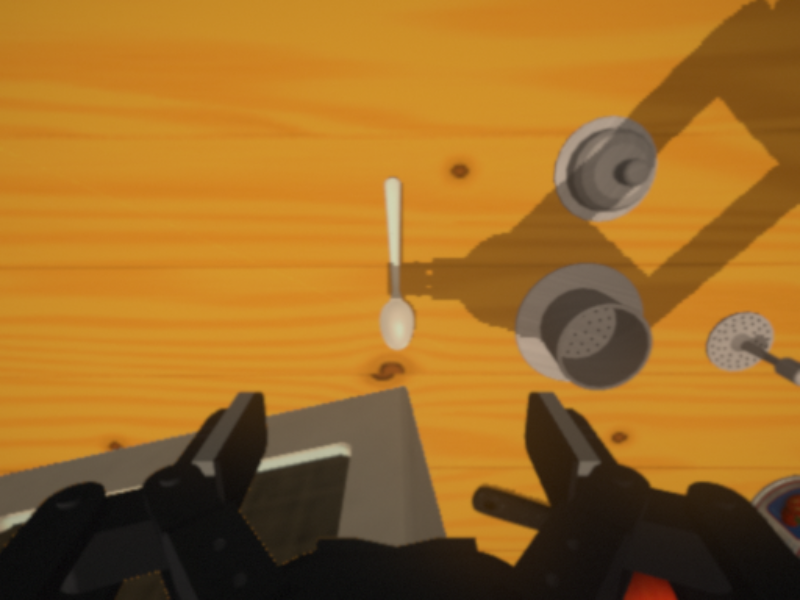

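The spoon runs down the picture from (393,180) to (398,345). Its arched neck is at about (395,280), and that is where the handle is highest. The microwave corner at (405,388) leaves enough clearance.

Request:
jog_arm(steps=[[[0,0,0.8],[0,0,0],-0.5],[[0,0,0.8],[0,0,0],-0.2],[[0,0,0.8],[0,0,0],-0.2],[[0,0,0.5],[0,0,0],-0.2],[[0,0,0.2],[0,0,0],-0.2],[[0,0,0.03],[0,0,0],-0.2],[[0,0,0],[0,0,0],-0.2],[[0,0,0],[0,0,0],1],[[0,0,0],[0,0,0],1],[[0,0,0],[0,0,0],1],[[0,0,0],[0,0,0],1]])

```text
time: 10.62
eef_pos: [0.5396, -0.346, 0.0104]
ee_rot: [-3.134, 0.008, 3.14]
wrist_force: [-1.2, -0.3, 19.5]
gripper_width: -0.0
gripper_force: 9.9
```

Request:
jog_arm(steps=[[[0,0,-0.4],[0,0,0],-0.2],[[0,0,-0.6],[0,0,0],-0.2],[[0,0,-0.5],[0,0,0],-0.2],[[0,0,0],[0,0,0],-0.2],[[0,0,0],[0,0,0],-0.2]])

```text
time: 11.25
eef_pos: [0.5351, -0.3415, 0.0936]
ee_rot: [3.141, -0.001, 3.14]
wrist_force: [-0.6, 0.8, 0.4]
gripper_width: 0.599
gripper_force: 0.0
```

```bash
python3 - <<'E'
from h import *
p,d,W,c,s=wrist('w3')
print(s['eef_pos'],s['gripper_width'])
q=W[(W[...,0]>.44)&(W[...,0]<.63)&(abs(W[...,1]+.345)<.04)&(W[...,2]>.004)&(W[...,2]<.03)]
for x in np.arange(.46,.61,.01):
    a=q[abs(q[:,0]-x)<.005]
    if len(a)>3: print(round(x,3),len(a),'y',np.percentile(a[:,1],[2,50,98]).round(4),'z',np.percentile(a[:,2],[50,98]).round(4))
E
```

```text
[ 0.53511518 -0.34152343  0.0935825 ] 0.5992555505895173
0.47 23 y [-0.3489 -0.3434 -0.3402] z [0.0043 0.0049]
0.48 132 y [-0.349  -0.3442 -0.3394] z [0.0049 0.0063]
0.49 149 y [-0.3483 -0.3442 -0.3395] z [0.0059 0.0078]
0.5 136 y [-0.3475 -0.3435 -0.3395] z [0.0074 0.0087]
0.51 120 y [-0.3468 -0.3427 -0.3395] z [0.0086 0.0102]
0.52 102 y [-0.3461 -0.3428 -0.3395] z [0.0098 0.0113]
0.53 86 y [-0.3453 -0.342  -0.3395] z [0.0104 0.0119]
0.54 75 y [-0.3445 -0.3412 -0.3387] z [0.0107 0.012 ]
0.55 79 y [-0.3442 -0.3412 -0.337 ] z [0.0096 0.0113]
0.56 143 y [-0.3501 -0.3404 -0.3299] z [0.0064 0.0086]
0.57 103 y [-0.352  -0.3325 -0.3272] z [0.0053 0.0071]
0.58 116 y [-0.3521 -0.3323 -0.3271] z [0.0054 0.0077]
0.59 211 y [-0.3495 -0.3396 -0.3297] z [0.0062 0.0082]
0.6 19 y [-0.3438 -0.3396 -0.3354] z [0.0078 0.0092]
```

View pics/w3.png

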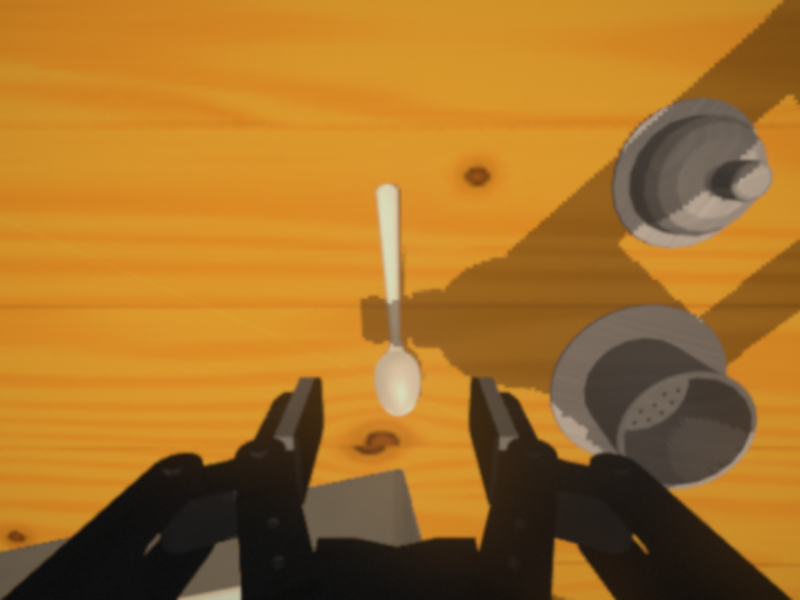

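The spoon still lies flat at (393,185)-(398,410), so the fingers closed above it. I'll narrow the gap first, go lower and close again.

Request:
jog_arm(steps=[[[0,0,0],[0,0,0],0.6],[[0,0,0.5],[0,0,0],0.6],[[0,0,0.5],[0,0,0],0.6],[[0,0,0.3],[0,0,0],0.6],[[0,0,0.13],[0,0,0],0.6],[[0,0,0],[0,0,0],0.6],[[0,0,0],[0,0,0],0.6]])

```text
time: 12.18
eef_pos: [0.5362, -0.3423, 0.0092]
ee_rot: [-3.141, 0.001, 3.14]
wrist_force: [0.6, 0.4, -1.2]
gripper_width: 0.201
gripper_force: 0.0
```

Request:
jog_arm(steps=[[[0,0,0.07],[0,0,0],0.6],[[0,0,0.05],[0,0,0],0.6],[[0,0,0],[0,0,0],0.6]])

```text
time: 12.55
eef_pos: [0.5369, -0.3429, 0.0061]
ee_rot: [-3.14, 0.002, 3.141]
wrist_force: [-9.5, 6.0, 27.2]
gripper_width: 0.204
gripper_force: 15.0
```

Request:
jog_arm(steps=[[[0,0,-0.4],[0,0,0],0.6],[[0,0,-0.6],[0,0,0],0.6],[[0,0,-0.5],[0,0,0],0.5],[[0.3,0,0],[0,0,0],0.5],[[0,0,0],[0,0,0],0.5]])

```text
time: 13.18
eef_pos: [0.5171, -0.3419, 0.0917]
ee_rot: [-3.141, 0.0, 3.139]
wrist_force: [-0.1, 0.4, 0.1]
gripper_width: 0.246
gripper_force: 0.0
```

```bash
python3 - <<'E'
from h import *
p,d,W,c,s=wrist('w4')
print(s['eef_pos'],s['gripper_width'],s['wrist_force'])
q=W[(W[...,0]>.44)&(W[...,0]<.63)&(abs(W[...,1]+.345)<.04)&(W[...,2]>.004)&(W[...,2]<.02)]
for x in np.arange(.46,.61,.01):
    a=q[abs(q[:,0]-x)<.005]
    if len(a)>3: print(round(x,3),len(a),'y',np.percentile(a[:,1],[2,50,98]).round(4),'z',np.percentile(a[:,2],[50,98]).round(4))
# fingertip points as seen
g=W[(d<.2)&(d>.02)]; 
f=W[(W[...,2]>.06)&(W[...,2]<.12)]; print('tips',len(f),f.min(0),f.max(0))
E
```

```text
[ 0.51711236 -0.3418634   0.09166477] 0.24649812181471578 [-0.09027591  0.43150478  0.07099051]
0.47 8 y [-0.3482 -0.3427 -0.3401] z [0.0042 0.0044]
0.48 117 y [-0.3487 -0.3439 -0.3383] z [0.0047 0.0061]
0.49 156 y [-0.348  -0.3431 -0.3383] z [0.0059 0.0075]
0.5 134 y [-0.3465 -0.3424 -0.3383] z [0.0072 0.0086]
0.51 117 y [-0.3457 -0.3416 -0.3383] z [0.0085 0.0102]
0.52 101 y [-0.345  -0.3416 -0.3383] z [0.0097 0.0112]
0.53 83 y [-0.3442 -0.3408 -0.3383] z [0.0105 0.0116]
0.54 67 y [-0.3434 -0.3408 -0.3383] z [0.0109 0.012 ]
0.55 74 y [-0.3435 -0.34   -0.3361] z [0.0098 0.0115]
0.56 128 y [-0.3484 -0.3391 -0.3293] z [0.0062 0.0092]
0.57 105 y [-0.3517 -0.3454 -0.3265] z [0.0052 0.0073]
0.58 108 y [-0.351  -0.3327 -0.3264] z [0.0053 0.0074]
0.59 200 y [-0.3483 -0.3382 -0.3282] z [0.006  0.0081]
0.6 22 y [-0.3425 -0.3373 -0.3336] z [0.0081 0.009 ]
tips 1704 [ 0.50490125 -0.42665274  0.06000716] [ 0.64351561 -0.31597686  0.11999741]
```

View pics/w4.png

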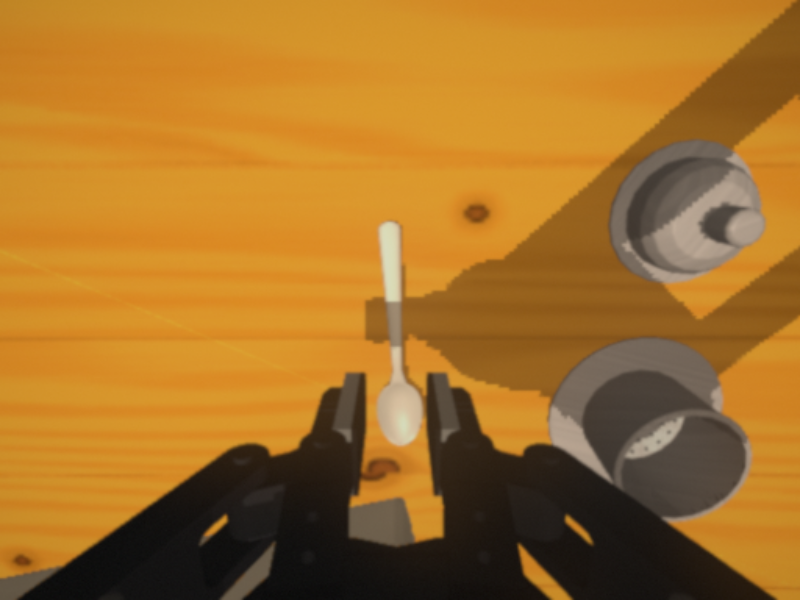

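The spoon lies at (390,225)-(400,440), nearly unmoved and centred between the fingers, which had been meeting the bowl's edge. I'll descend 18 mm nearer the handle's end.

Request:
jog_arm(steps=[[[0,0,0.5],[0,0,0],0.6],[[0,0,0.5],[0,0,0],0.6],[[0,0,0.3],[0,0,0],0.6],[[0,0,0.13],[0,0,0],0.6],[[0,0,0],[0,0,0],0.6],[[0,0,0.04],[0,0,0],0.6],[[0,0,0],[0,0,0],0.6]])

```text
time: 14.1
eef_pos: [0.5182, -0.3423, 0.0039]
ee_rot: [-3.14, 0.001, 3.14]
wrist_force: [0.4, 0.1, 1.3]
gripper_width: 0.201
gripper_force: 0.4
```

Request:
jog_arm(steps=[[[0,0,0.03],[0,0,0],0.6],[[0,0,0],[0,0,0],1],[[0,0,0],[0,0,0],1],[[0,0,0],[0,0,0],1],[[0,0,0],[0,0,0],1]])

```text
time: 14.72
eef_pos: [0.5182, -0.3429, 0.0028]
ee_rot: [-3.14, 0.001, 3.14]
wrist_force: [-1.1, -1.8, 7.6]
gripper_width: 0.121
gripper_force: 58.8
```

Request:
jog_arm(steps=[[[0,0,-0.3],[0,0,0],1],[[0,0,-0.8],[0,0,0],1],[[0,0,-0.9],[0,0,0],1],[[-0.02,0.9,0],[0,0,0],1],[[-0.02,0.9,0],[0,0,0],1],[[-0.02,0.9,0],[0,0,0],1],[[-0.02,0.9,0],[0,0,0],1],[[-0.02,0.9,0],[0,0,0],1],[[-0.02,0.9,0],[0,0,0],1],[[-0.02,0.9,0],[0,0,0],1],[[-0.02,0.9,0],[0,0,0],1],[[-0.03,0.88,0],[0,0,0],1]])

```text
time: 16.23
eef_pos: [0.5295, 0.145, 0.1223]
ee_rot: [3.141, 0.001, 3.14]
wrist_force: [-0.3, 0.1, -0.8]
gripper_width: 0.119
gripper_force: 58.4
```

Request:
jog_arm(steps=[[[0,0,0.5],[0,0,-5],1],[[0,0,0.6],[0,0,0],1],[[0,0,0.4],[0,0,0],1],[[0,0,0],[0,0,0],1],[[0,0,0],[0,0,0],1]])

```text
time: 16.85
eef_pos: [0.5306, 0.1432, 0.0327]
ee_rot: [3.141, 0.002, -3.056]
wrist_force: [0.6, 0.1, 0.3]
gripper_width: 0.116
gripper_force: 58.5
```

```bash
python3 - <<'E'
from h import *
p,d,W,c,s=wrist('w5')
go(.5295,.142,.01,np.pi+.105); print(s['gripper_width'],s['wrist_force'])
p,d=imaging.grab_frame('scene'); cv2.imwrite('pics/s5.png',cv2.resize(p[120:300,100:340,::-1],(800,600)))
E
```

```text
t 16.9 eef [0.531  0.1432 0.033 ] rot [ 3.1414e+00  2.7000e-03 -3.0559e+00] | turn z deg -1.1 then shift [ 0.026 -0.017  0.384]
0.11623332452746785 [0.56414833 0.14223609 0.33682485]
```

View pics/w5.png

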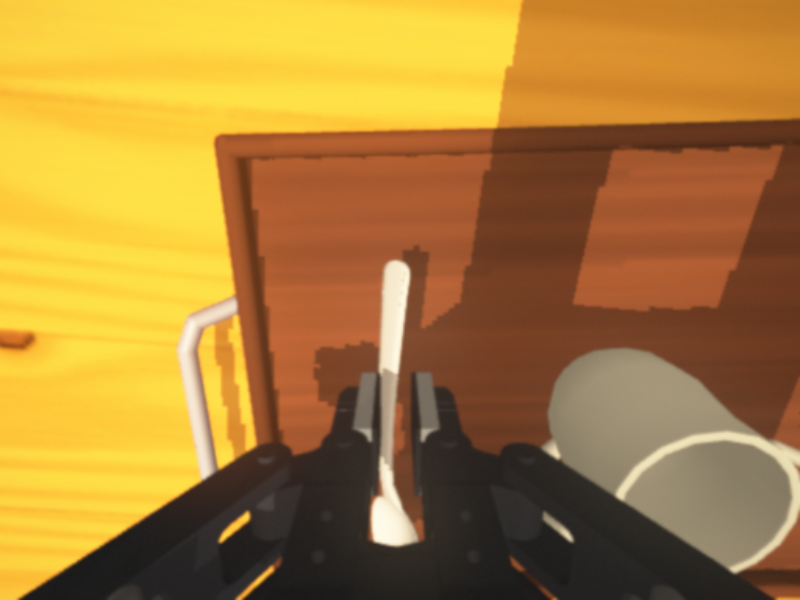

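The spoon is held between the fingers at (390,430), nearly in line with the tray's short side. The tray floor is clear below it and the jug stands well to the right, so I'll lower it.

Request:
jog_arm(steps=[[[0,0,0.2],[0,0,0],1],[[0,0,0.12],[0,0,0],1],[[0,0,0.06],[0,0,0],1],[[0,0,0],[0,0,0],1]])

```text
time: 17.45
eef_pos: [0.5295, 0.1431, 0.0088]
ee_rot: [-3.141, -0.001, -3.056]
wrist_force: [-4.2, -0.2, 7.9]
gripper_width: 0.124
gripper_force: 60.4
```

Request:
jog_arm(steps=[[[0,0,0],[0,0,0],0.6],[[0,0,0],[0,0,0],0.6],[[0,0,-0.4],[0,0,0],0.6],[[0,0,-0.9],[0,0,0],0.6],[[0,0,-0.9],[0,0,4.9],-1],[[0,0,-0.9],[0,0,0],-1],[[-0.14,-0.97,0],[0,0,0],-1],[[-0.14,-0.97,0],[0,0,0],-1],[[-0.14,-0.97,0],[0,0,0],-1],[[-0.13,-0.97,0],[0,0,0],-1],[[-0.13,-0.97,0],[0,0,0],-1],[[-0.13,-0.97,0],[0,0,0],-1]])

```text
time: 18.95
eef_pos: [0.5783, -0.208, 0.1941]
ee_rot: [3.141, -0.0, -3.141]
wrist_force: [0.8, 0.2, 0.5]
gripper_width: 0.998
gripper_force: 0.0
```

```bash
cat >> h.py <<'E'
def ring(W,c0,z0,z1,r0,r1):
    for _ in range(5):
        q=W[(W[...,2]>z0)&(W[...,2]<z1)]; n=np.hypot(*(q[:,:2]-c0).T); q=q[(n>r0)&(n<r1)]; c0,R=circ(q[:,:2])
    return c0.round(4),round(R,4),len(q)
E
python3 - <<'E'
from h import *
p,d=imaging.grab_frame('top'); c=imaging.camera_params('top'); W=cloud(d,c)
np.savez('pics/top2.npz',p=p,d=d,W=W)
q=W[(abs(W[...,0]-.545)<.09)&(abs(W[...,1]-.145)<.035)]
m=(p.max(2)>120)&(abs(W[...,0]-.545)<.08)&(abs(W[...,1]-.145)<.03)
q=W[m]; print('spoon',len(q),q.min(0),q.max(0),cv2.fitLine(q[:,:2].astype(np.float32),cv2.DIST_L2,0,.01,.01).ravel())
print('top phin',ring(W,np.array([.578,-.206]),.045,.065,.024,.036))
p,d,W,c,s=wrist('w6'); go(.578,-.206,.2)
for z0,z1,a,b in((.048,.062,.024,.036),(.02,.045,.024,.036)): print('wr phin',ring(W,np.array([.578,-.206]),z0,z1,a,b))
q=W[(W[...,2]>.005)&(W[...,2]<.016)]; n=np.hypot(*(q[:,:2]-[.578,-.206]).T); q=q[(n>.035)&(n<.055)]; h=cv2.convexHull(q[:,:2].astype(np.float32)).reshape(-1,2); print('flange',circ(h),len(q))
q=W[(W[...,2]>.005)&(W[...,2]<.016)]; n=np.hypot(*(q[:,:2]-[.467,-.202]).T); q=q[(n>.027)&(n<.042)]; h=cv2.convexHull(q[:,:2].astype(np.float32)).reshape(-1,2); print('lid flange',circ(h),len(q))
q=W[(W[...,2]>.042)&(W[...,2]<.06)]; n=np.hypot(*(q[:,:2]-[.467,-.202]).T); q=q[n<.012]; print('lid knob',q.min(0),q.max(0),len(q))
E
```

```text
spoon 1048 [ 4.65008879e-01  1.15020612e-01 -3.44229893e-04] [0.62462692 0.17495301 0.02038399] [0.99995744 0.00922696 0.54561824 0.14453167]
top phin (array([ 0.5759, -0.203 ]), np.float64(0.0263), 22)
t 19.05 eef [ 0.5781 -0.212   0.1939] rot [-3.1394  0.      3.1363] | turn z deg -0.0 then shift [ 0.003  0.099 -0.101]
wr phin (array([ 0.577 , -0.2043]), np.float64(0.03), 680)
wr phin (array([ 0.5766, -0.2044]), np.float64(0.0291), 632)
flange (array([ 0.5774818 , -0.20433461]), np.float64(0.04832441350859599)) 1834
lid flange (array([ 0.46394688, -0.19955253]), np.float64(0.034737327195382695)) 1175
lid knob [ 0.45604751 -0.20735632  0.04264501] [ 0.47228242 -0.19194859  0.05509002] 284
```

View pics/w6.png

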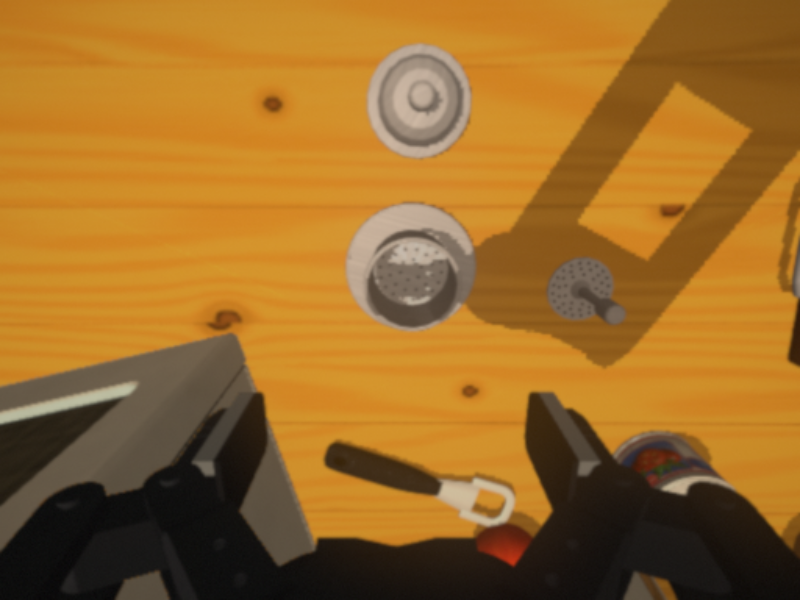

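The body's rim is centred at (413,290) in the wrist view with its flange around it, the lid is at (420,98) and the press disc at (580,288). The arm was still settling when I took the picture, so I'll read the pose again.

Request:
jog_arm(steps=[[[0,0,0],[0,0,0],-1],[[0,0,0],[0,0,0],-1]])

```text
time: 19.3
eef_pos: [0.5782, -0.2048, 0.1941]
ee_rot: [3.141, -0.001, -3.14]
wrist_force: [-0.6, -0.2, 0.2]
gripper_width: 1.001
gripper_force: 0.0
```

```bash
python3 - <<'E'
from h import *
go(.5773,-.2043,.2,np.pi)
p,d,W,c,s=wrist('w7'); go(.5773,-.2043,.2,np.pi)
print('wr phin',ring(W,np.array([.578,-.206]),.048,.062,.024,.036))
q=W[(W[...,2]>.005)&(W[...,2]<.016)]; n=np.hypot(*(q[:,:2]-[.578,-.206]).T); q=q[(n>.035)&(n<.055)]; h=cv2.convexHull(q[:,:2].astype(np.float32)).reshape(-1,2); print('flange',circ(h),len(q))
print('cam',np.linalg.inv(c['camera_from_world'])[:3,3])
E
```

```text
t 19.3 eef [ 0.5782 -0.2048  0.1941] rot [ 3.1410e+00 -6.0000e-04 -3.1401e+00] | turn z deg 0.1 then shift [ 0.015  0.009 -0.099]
t 19.35 eef [ 0.5783 -0.2047  0.1942] rot [ 3.1412e+00 -3.0000e-04 -3.1397e+00] | turn z deg 0.1 then shift [ 0.017  0.006 -0.096]
wr phin (array([ 0.577 , -0.2043]), np.float64(0.03), 679)
flange (array([ 0.57759527, -0.20425461]), np.float64(0.04840289353564723)) 1840
cam [ 0.49710193 -0.20372946  0.33711141]
```

Request:
jog_arm(steps=[[[0.02,0,0.8],[0,0,0],-1],[[0,0,0.8],[0,0,0],-1],[[0,0,0.8],[0,0,0],-1],[[0,0,0.4],[0,0,0],-1],[[0,0,0.2],[0,0,0],-1],[[0,0,0],[0,0,0],-1],[[0,0,0],[0,0,0],-1],[[0,0,0],[0,0,0],1],[[0,0,0],[0,0,0],1],[[0,0,0],[0,0,0],1],[[0,0,0],[0,0,0],1]])

```text
time: 20.72
eef_pos: [0.5782, -0.2067, 0.0161]
ee_rot: [-3.14, 0.002, -3.141]
wrist_force: [-1.0, 0.5, 6.9]
gripper_width: 0.697
gripper_force: 64.5
```

Request:
jog_arm(steps=[[[0,0,-0.3],[0,0,0],1],[[0,0,-0.9],[0,0,0],1],[[0,0,-0.9],[0,0,0],1],[[0,0,-0.9],[0,0,0],1],[[0.11,0.92,0],[0,0,0],1],[[0.11,0.92,0],[0,0,0],1],[[0.11,0.92,0],[0,0,0],1],[[0.11,0.92,0],[0,0,0],1],[[0.11,0.92,0],[0,0,0],1],[[0.11,0.92,0],[0,0,0],1],[[0.11,0.92,0],[0,0,0],1],[[0.11,0.92,0],[0,0,0],1]])

```text
time: 22.22
eef_pos: [0.5238, 0.2371, 0.1955]
ee_rot: [3.141, 0.001, -3.141]
wrist_force: [0.3, 0.3, -0.9]
gripper_width: 0.693
gripper_force: 65.1
```

Request:
jog_arm(steps=[[[0,0,0],[0,0,0],1],[[0,0,0],[0,0,0],1],[[0,0,0],[0,0,0],1]])

```text
time: 22.6
eef_pos: [0.5246, 0.2341, 0.1947]
ee_rot: [-3.141, 0.0, 3.14]
wrist_force: [-1.0, 0.1, -0.7]
gripper_width: 0.699
gripper_force: 65.3
```

```bash
python3 - <<'E'
from h import *
p,d,W,c,s=wrist('w8'); go(.525,.354,.12,np.pi); print(s['gripper_width'],s['wrist_force'])
q=W[(W[...,2]>.085)&(W[...,2]<.105)&(W[...,1]>.28)&(W[...,1]<.42)&(W[...,0]>.45)]; print(len(q),q.min(0),q.max(0))
print('mug',ring(W,np.array([.525,.354]),.088,.106,.033,.047))
q=W[(W[...,2]>.16)&(W[...,2]<.3)&(abs(W[...,0]-s['eef_pos'][0])<.06)&(abs(W[...,1]-s['eef_pos'][1])<.06)]
print('held',len(q),q.min(0),q.max(0))
E
```

```text
t 22.65 eef [0.5246 0.234  0.1946] rot [-3.1413e+00  1.0000e-04  3.1398e+00] | turn z deg -0.1 then shift [-0.007  2.     1.243]
0.6988937128424433 [-1.00546488  0.09513075 -0.69413082]
2471 [0.46816111 0.31276178 0.08503446] [0.57100001 0.39879265 0.09830139]
mug (array([0.5274, 0.355 ]), np.float64(0.0416), 1785)
held 52384 [0.47559158 0.17409788 0.18550563] [0.55432441 0.2940945  0.28921749]
```

View pics/w8.png

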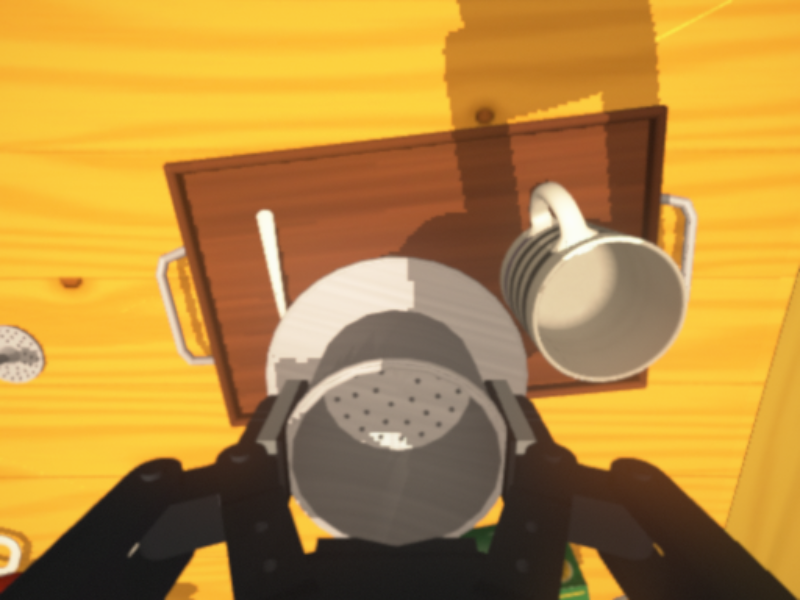

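The body hangs level in the fingers, with its flange centred at about (397,370). The mug rim is centred at (608,305). The spoon lies flat on the tray, with its handle end at (265,215).

Request:
jog_arm(steps=[[[-0.02,0.7,0],[0,0,0],1],[[-0.02,0.7,0],[0,0,0],1],[[-0.02,0.62,0],[0,0,0],1],[[0,0,0.5],[0,0,0],1],[[0,0,0.5],[0,0,0],1],[[0,0,0],[0,0,0],1],[[0,0,0],[0,0,0],1],[[0,0,0],[0,0,0],1]])

```text
time: 23.65
eef_pos: [0.5292, 0.3568, 0.1365]
ee_rot: [3.14, 0.003, 3.141]
wrist_force: [-0.2, 0.7, -0.8]
gripper_width: 0.696
gripper_force: 65.4
```

Request:
jog_arm(steps=[[[0,0,0.25],[0,0,0],1],[[0,0,0.15],[0,0,0],1],[[0,0,0.05],[0,0,0],1],[[0,0,0],[0,0,0],1],[[0,0,0],[0,0,0],1]])

```text
time: 24.28
eef_pos: [0.5279, 0.3568, 0.1074]
ee_rot: [3.141, 0.0, -3.141]
wrist_force: [-0.2, 0.2, -0.6]
gripper_width: 0.695
gripper_force: 65.5
```

Request:
jog_arm(steps=[[[0,0,0.03],[0,0,0],1],[[0,0,0.02],[0,0,0],1],[[0,0,0],[0,0,0],1]])

```text
time: 24.65
eef_pos: [0.5284, 0.3568, 0.1063]
ee_rot: [3.141, 0.001, -3.141]
wrist_force: [-3.1, -0.9, 8.1]
gripper_width: 0.699
gripper_force: 66.0
```

Request:
jog_arm(steps=[[[0,0,0],[0,0,0],-1],[[0,0,0],[0,0,0],-1],[[0,0,0],[0,0,0],-1],[[0,0,-0.3],[0,0,0],-1],[[0,0,-0.6],[0,0,0],-1],[[0,0,-0.8],[0,0,0],-1],[[0,0,-0.7],[0,0,0],-1],[[0,0,0],[0,0,0],-1],[[0,0,0],[0,0,0],-1]])

```text
time: 25.78
eef_pos: [0.5277, 0.3566, 0.2488]
ee_rot: [3.141, 0.0, -3.141]
wrist_force: [-0.4, -0.3, -0.5]
gripper_width: 0.997
gripper_force: 0.0
```

```bash
python3 - <<'E'
from h import *
p,d,W,c,s=wrist('w9'); go(.5275,.3555,.25,np.pi)
c0=np.array([.5275,.3555])
print('phin rim',ring(W,c0,.137,.155,.024,.036))
q=W[(W[...,2]>.09)&(W[...,2]<.108)]; n=np.hypot(*(q[:,:2]-c0).T); q=q[(n>.036)&(n<.056)]; h=cv2.convexHull(q[:,:2].astype(np.float32)).reshape(-1,2); print('flange',circ(h),len(q))
A=np.c_[q[:,:2]-c0,np.ones(len(q))]; print('flange plane',np.linalg.lstsq(A,q[:,2],rcond=None)[0])
E
```

```text
t 25.82 eef [0.5272 0.3563 0.2476] rot [-3.1409e+00 -1.4000e-03 -3.1413e+00] | turn z deg 0.0 then shift [-0.004 -0.014 -0.041]
phin rim (array([0.5274, 0.3586]), np.float64(0.03), 923)
flange (array([0.52795309, 0.35867935]), np.float64(0.048384940025854424)) 1978
flange plane [0.00023883 0.00010058 0.09952533]
```

View pics/w9.png

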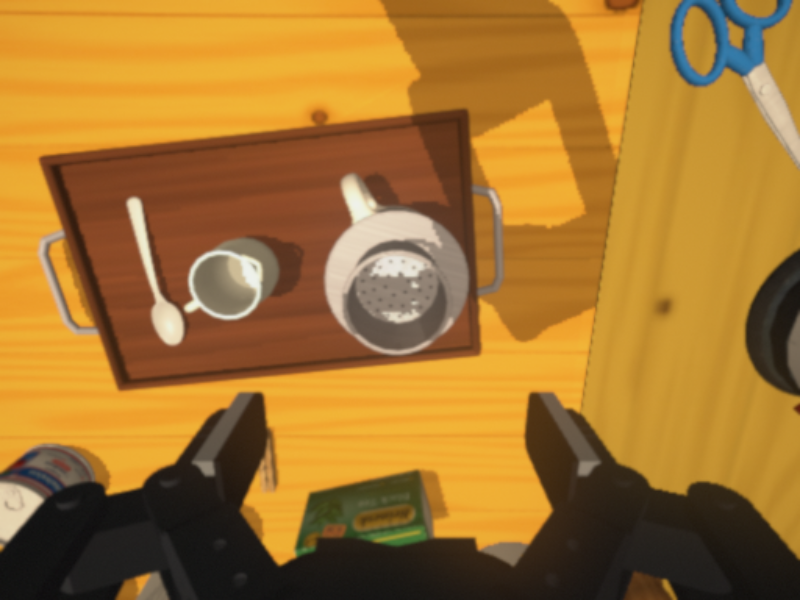

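The body sits level and centred on the mug, with its rim at (396,300). The jug stands at (228,282) and the spoon lies flat from (135,200) to (168,325). Next is the press.

Request:
jog_arm(steps=[[[-0.13,-0.9,0],[0,0,0],-1],[[-0.13,-0.9,0],[0,0,0],-1],[[-0.13,-0.9,0],[0,0,0],-1],[[-0.13,-0.9,0.2],[0,0,0],-1],[[-0.13,-0.9,0.2],[0,0,0],-1],[[-0.13,-0.9,0.2],[0,0,0],-1],[[-0.13,-0.9,0.2],[0,0,0],-1],[[-0.13,-0.9,0],[0,0,0],-0.5],[[0,0,0],[0,0,0],0],[[0,0,0],[0,0,0],0],[[0,0,0],[0,0,0],0]])

```text
time: 27.2
eef_pos: [0.5899, -0.0739, 0.1998]
ee_rot: [3.141, -0.001, -3.14]
wrist_force: [0.2, 0.7, -0.3]
gripper_width: 0.501
gripper_force: 0.0
```

```bash
python3 - <<'E'
from h import *
p,d,W,c,s=wrist('w10'); go(.59,-.0757,.2,np.pi)
c0=np.array([.59,-.0757])
n=np.hypot(*(W[...,:2]-c0).transpose(2,0,1))
for z0,z1,r in((.0035,.01,.03),(.045,.058,.02),(.058,.075,.02)):
    q=W[(W[...,2]>z0)&(W[...,2]<z1)&(n<r)]; print(z0,len(q),q.min(0).round(4),q.max(0).round(4),((q.min(0)+q.max(0))/2).round(4),q.mean(0).round(4))
    if z0<.01: print('disc',circ(cv2.convexHull(q[:,:2].astype(np.float32)).reshape(-1,2)))
E
```

```text
t 27.25 eef [ 0.5901 -0.0739  0.2001] rot [ 3.1413e+00 -6.0000e-04 -3.1395e+00] | turn z deg 0.1 then shift [ 0.001 -0.031  0.002]
0.0035 473 [ 0.5703 -0.0982  0.0035] [ 0.6163 -0.0499  0.01  ] [ 0.5933 -0.074   0.0067] [ 0.5917 -0.0732  0.0044]
disc (array([ 0.59469683, -0.0738868 ]), np.float64(0.024318159658402373))
0.045 36 [ 0.5879 -0.0801  0.0457] [ 0.5928 -0.0674  0.0573] [ 0.5904 -0.0738  0.0515] [ 0.5896 -0.0739  0.0516]
0.058 150 [ 0.5882 -0.0799  0.0581] [ 0.6015 -0.0676  0.0651] [ 0.5948 -0.0737  0.0616] [ 0.5941 -0.0738  0.0626]
```

View pics/w10.png

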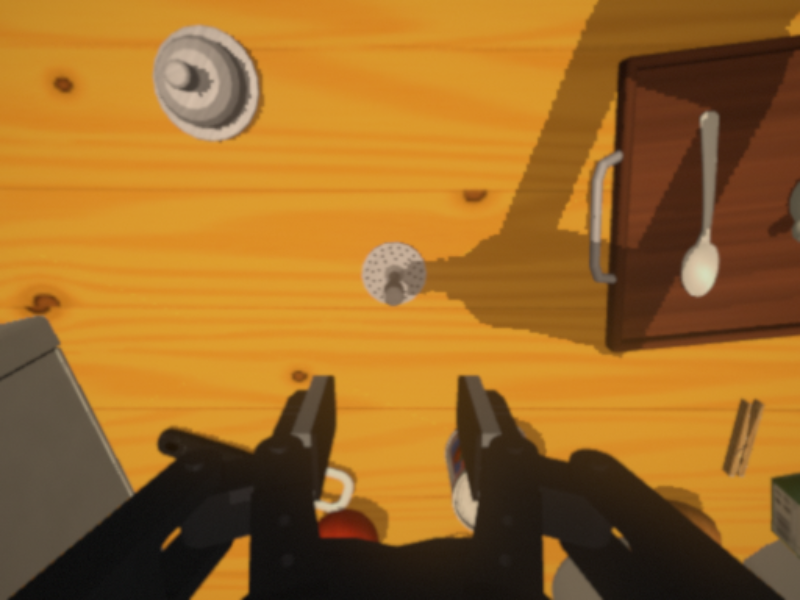

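The press stands upright, with its disc at (393,272) and knob at (394,293), centred between the half-open fingers.

Request:
jog_arm(steps=[[[-0.08,-0.02,0.7],[0,0,0],0],[[0,0,0.8],[0,0,0],0],[[0,0,0.7],[0,0,0],0],[[0,0,0.33],[0,0,0],0],[[0,0,0.1],[0,0,0],0],[[0,0,0],[0,0,0],0],[[0,0,0],[0,0,0],1],[[0,0,0],[0,0,0],1],[[0,0,0],[0,0,0],1],[[0,0,0],[0,0,0],1],[[0,0,0],[0,0,0],1]])

```text
time: 28.62
eef_pos: [0.5963, -0.0767, 0.0441]
ee_rot: [-3.141, 0.003, -3.141]
wrist_force: [-0.4, 1.6, 5.7]
gripper_width: 0.131
gripper_force: 58.8
```

Request:
jog_arm(steps=[[[0,0,-0.3],[0,0,0],1],[[0,0,-0.9],[0,0,0],1],[[0,0,-0.9],[0,0,0],1],[[0,0,-0.9],[0,0,0],1],[[0.14,0.9,-0.3],[0,0,0],1],[[0.14,0.9,0],[0,0,0],1],[[0.14,0.9,0],[0,0,0],1],[[0.14,0.9,0],[0,0,0],1],[[0.14,0.9,0],[0,0,0],1],[[0.14,0.9,0],[0,0,0],1],[[0.14,0.9,0],[0,0,0],1],[[0.14,0.9,0],[0,0,0],1]])

```text
time: 30.12
eef_pos: [0.5272, 0.357, 0.2417]
ee_rot: [3.142, 0.001, -3.141]
wrist_force: [0.6, -0.5, -0.7]
gripper_width: 0.137
gripper_force: 58.8
```

Request:
jog_arm(steps=[[[0,0,0],[0,0,0],1],[[0,0,0],[0,0,0],1],[[0,0,0],[0,0,0],1]])

```text
time: 30.5
eef_pos: [0.5282, 0.3541, 0.2409]
ee_rot: [-3.141, 0.0, 3.14]
wrist_force: [-0.6, 0.7, -1.5]
gripper_width: 0.13
gripper_force: 58.9
```

```bash
python3 - <<'E'
from h import *
p,d,W,c,s=wrist('w11'); go(.5277,.3566,.2,np.pi); print(s['gripper_width'])
c0=np.array([.5277,.357])
print('phin rim',ring(W,c0,.137,.152,.024,.036))
q=W[(W[...,2]>.19)&(W[...,2]<.235)]; n=np.hypot(*(q[:,:2]-s['eef_pos'][:2]).T); q=q[n<.032]; 
print('disc z',np.percentile(q[:,2],[5,50,95])); 
q=q[abs(q[:,2]-np.median(q[:,2]))<.006]
print('disc',circ(cv2.convexHull(q[:,:2].astype(np.float32)).reshape(-1,2)),len(q),q.min(0),q.max(0))
m=q[:,:2].mean(0); print('tilt',np.linalg.lstsq(np.c_[q[:,:2]-m,np.ones(len(q))],q[:,2],rcond=None)[0])
E
```

```text
t 30.55 eef [0.5283 0.354  0.2409] rot [-3.1413e+00  2.0000e-04  3.1399e+00] | turn z deg -0.1 then shift [0.011 0.043 0.681]
0.12995158359018708
phin rim (array([0.5275, 0.3585]), np.float64(0.0301), 509)
disc z [0.19913837 0.20031932 0.21503551]
disc (array([0.5262442 , 0.35628958]), np.float64(0.02454187628760934)) 2993 [0.50186482 0.33143181 0.19793075] [0.54557171 0.38077563 0.20628285]
tilt [0.00436302 0.01359372 0.20037708]
```

View pics/w11.png

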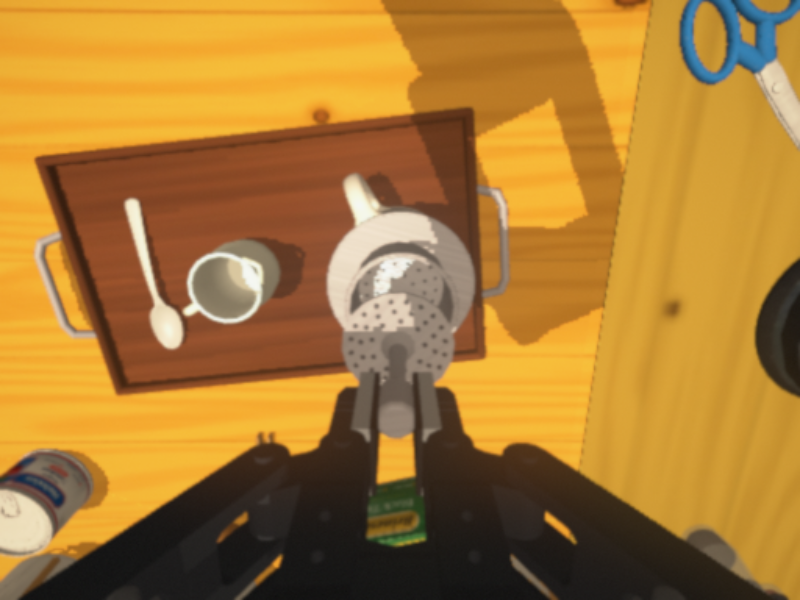

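The press hangs upright, with its disc at (397,335) just in front of the body's rim at (397,300). Both are in one picture, which gives a remaining offset of about 1 mm in x and 2 mm in y.

Request:
jog_arm(steps=[[[-0.015,0.04,0.3],[0,0,0],1],[[0,0,0.3],[0,0,0],1],[[0,0,0],[0,0,0],1],[[0,0,0],[0,0,0],1]])

```text
time: 31.05
eef_pos: [0.5286, 0.3577, 0.2042]
ee_rot: [-3.141, -0.001, -3.141]
wrist_force: [0.4, 0.1, -1.5]
gripper_width: 0.133
gripper_force: 58.9
```

```bash
python3 - <<'E'
from h import *
p,d,W,c,s=wrist('w12'); go(.5277,.3566,.145,np.pi)
print('phin rim',ring(W,np.array([.5277,.357]),.137,.150,.027,.034))
q=W[(W[...,2]>.15)&(W[...,2]<.185)]; n=np.hypot(*(q[:,:2]-s['eef_pos'][:2]).T); q=q[n<.032]; z=np.median(q[:,2]); q=q[abs(q[:,2]-z)<.005]
print('disc',z,circ(cv2.convexHull(q[:,:2].astype(np.float32)).reshape(-1,2)),len(q),q.min(0),q.max(0))
E
```

```text
t 31.1 eef [0.5289 0.3579 0.2049] rot [ 3.1414e+00  4.0000e-04 -3.1413e+00] | turn z deg 0.0 then shift [ 0.021 -0.022  0.998]
phin rim (array([0.5276, 0.3586]), np.float64(0.0301), 746)
disc 0.16356221208916885 (array([0.52672427, 0.35995619]), np.float64(0.024582787875140986)) 2978 [0.50221519 0.3352176  0.16111563] [0.54587371 0.38453492 0.1685197 ]
```

Request:
jog_arm(steps=[[[-0.01,-0.02,0],[0,0,0],1],[[0,0,0.25],[0,0,0],1],[[0,0,0.2],[0,0,0],1],[[0,0,0.2],[0,0,0],1],[[0,0,0.15],[0,0,0],1],[[0,0,0],[0,0,0],1],[[0,0,0],[0,0,0],1]])

```text
time: 31.98
eef_pos: [0.5296, 0.3568, 0.157]
ee_rot: [3.141, 0.001, -3.141]
wrist_force: [0.4, -0.5, -0.5]
gripper_width: 0.132
gripper_force: 58.9
```

Request:
jog_arm(steps=[[[0,0,0.1],[0,0,0],1],[[0,0,0.08],[0,0,0],1],[[0,0,0],[0,0,0],1],[[0,0,0],[0,0,0],1]])

```text
time: 32.48
eef_pos: [0.5293, 0.3566, 0.1458]
ee_rot: [-3.142, -0.0, -3.141]
wrist_force: [0.5, -0.4, -0.1]
gripper_width: 0.136
gripper_force: 58.9
```

Request:
jog_arm(steps=[[[0,0,0.02],[0,0,0],1],[[0,0,0],[0,0,0],0.6],[[0,0,0],[0,0,0],0.55],[[0,0,0],[0,0,0],0.55],[[0,0,-0.3],[0,0,0],0.55],[[0,0,-0.6],[0,0,0],0.3],[[0,0,-0.8],[0,0,0],0],[[0,0,0],[0,0,0],0],[[0,0,0],[0,0,0],0]])

```text
time: 33.6
eef_pos: [0.5294, 0.3567, 0.2475]
ee_rot: [3.141, 0.001, -3.141]
wrist_force: [-0.2, -0.7, -0.6]
gripper_width: 0.497
gripper_force: 0.0
```

```bash
python3 - <<'E'
from h import *
p,d,W,c,s=wrist('w13'); go(.4645,-.2005,.2,np.pi)
c0=np.array([.5276,.3586])
print('phin rim',ring(W,c0,.137,.150,.027,.034))
q=W[(W[...,2]>.09)&(W[...,2]<.108)]; n=np.hypot(*(q[:,:2]-c0).T); q=q[(n>.036)&(n<.056)]; print('flange',circ(cv2.convexHull(q[:,:2].astype(np.float32)).reshape(-1,2)))
q=W[(W[...,2]>.153)&(W[...,2]<.175)]; n=np.hypot(*(q[:,:2]-c0).T); q=q[n<.02]; print('knob',len(q),q.min(0),q.max(0),(q.min(0)+q.max(0))/2)
cv2.imwrite('pics/w13c.png',cv2.resize(p[90:330,130:380,::-1],(625,600)))
E
```

```text
t 33.65 eef [0.5289 0.3564 0.2461] rot [-3.1411e+00 -9.0000e-04 -3.1413e+00] | turn z deg 0.0 then shift [ 1.073 -9.282  0.769]
phin rim (array([0.5274, 0.3585]), np.float64(0.03), 931)
flange (array([0.52790014, 0.35856186]), np.float64(0.04835597539690127))
knob 231 [0.5208644  0.35267143 0.15314119] [0.5337165  0.36565401 0.1639974 ] [0.52729045 0.35916272 0.15856929]
```

View pics/w13c.png

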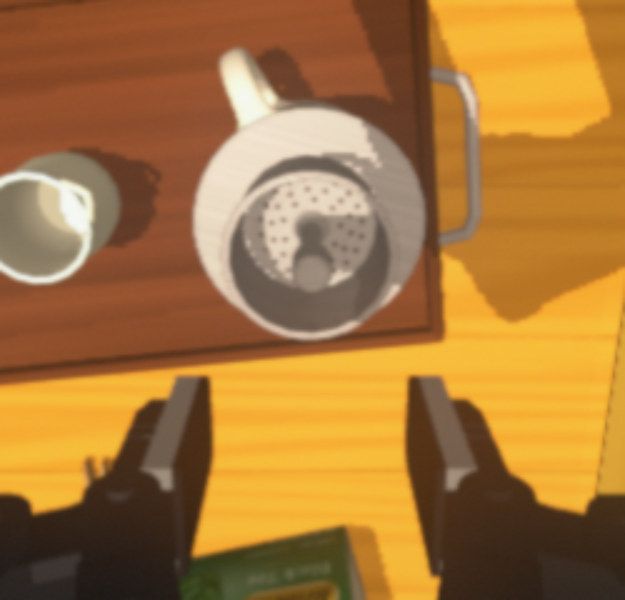

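The press stands upright inside the chamber, with its knob at (313,272) in the crop and its disc flat on the floor. Next is the lid.

Request:
jog_arm(steps=[[[0.1,-0.85,0],[0,0,0],0],[[0.1,-0.85,0],[0,0,0],0],[[0.1,-0.85,0],[0,0,0],0],[[0.1,-0.85,0.1],[0,0,0],0],[[0.1,-0.85,0.1],[0,0,0],0],[[0.1,-0.85,0.1],[0,0,0],0],[[0.1,-0.85,0.1],[0,0,0],0],[[0.1,-0.85,0.1],[0,0,0],0],[[0.1,-0.85,0.1],[0,0,0],0],[[0.1,-0.85,0.1],[0,0,0],0],[[0.1,-0.8,0.1],[0,0,0],0],[[0,0,0],[0,0,0],0]])

```text
time: 35.15
eef_pos: [0.4616, -0.2035, 0.1966]
ee_rot: [3.14, -0.003, 3.137]
wrist_force: [0.1, 0.3, -0.2]
gripper_width: 0.5
gripper_force: 0.0
```

Request:
jog_arm(steps=[[[0,0,0],[0,0,0],0],[[0,0,0],[0,0,0],0]])

```text
time: 35.4
eef_pos: [0.4635, -0.2001, 0.1983]
ee_rot: [3.141, -0.001, -3.14]
wrist_force: [-0.7, 0.6, 0.3]
gripper_width: 0.501
gripper_force: 0.0
```

```bash
python3 - <<'E'
from h import *
p,d,W,c,s=wrist('w14'); go(.4645,-.2,.2,np.pi)
c0=np.array([.4645,-.2])
n=np.hypot(*(W[...,:2]-c0).transpose(2,0,1))
q=W[(W[...,2]>.004)&(W[...,2]<.014)&(n>.027)&(n<.042)]; print('flange',circ(cv2.convexHull(q[:,:2].astype(np.float32)).reshape(-1,2)),len(q))
q=W[(W[...,2]>.042)&(W[...,2]<.06)&(n<.013)]; print('knob',len(q),q.min(0),q.max(0),(q.min(0)+q.max(0))/2)
E
```

```text
t 35.45 eef [ 0.4636 -0.2001  0.1985] rot [ 3.1412e+00 -2.0000e-04 -3.1396e+00] | turn z deg 0.1 then shift [-0.014  0.002 -0.025]
flange (array([ 0.46384093, -0.19952603]), np.float64(0.03450709641396719)) 911
knob 192 [ 0.45589017 -0.20742295  0.04266697] [ 0.47129599 -0.19250352  0.05417945] [ 0.46359308 -0.19996323  0.04842321]
```

Request:
jog_arm(steps=[[[0,-0.03,0.7],[0,0,0],0],[[0,0,0.8],[0,0,0],0],[[0,0,0.7],[0,0,0],0.2],[[0,0,0.4],[0,0,0],0.2],[[0,0,0.12],[0,0,0],0.2],[[0,0,0],[0,0,0],0.2],[[0,0,0],[0,0,0],1],[[0,0,0],[0,0,0],1],[[0,0,0],[0,0,0],1],[[0,0,0],[0,0,0],1]])

```text
time: 36.7
eef_pos: [0.4646, -0.2036, 0.0368]
ee_rot: [-3.141, 0.002, -3.142]
wrist_force: [-0.1, 2.5, 5.8]
gripper_width: 0.154
gripper_force: 58.9
```

Request:
jog_arm(steps=[[[0,0,-0.3],[0,0,0],1],[[0,0,-0.8],[0,0,0],1],[[0,0,-0.9],[0,0,0],1],[[0,0,-0.9],[0,0,0],1],[[-0.1,0.85,-0.6],[0,0,0],1],[[-0.1,0.85,0],[0,0,0],1],[[-0.1,0.85,0],[0,0,0],1],[[-0.1,0.85,0],[0,0,0],1],[[-0.1,0.85,0],[0,0,0],1],[[-0.1,0.85,0],[0,0,0],1],[[-0.1,0.85,0],[0,0,0],1],[[-0.1,0.85,0],[0,0,0],1]])

```text
time: 38.2
eef_pos: [0.5112, 0.2061, 0.2464]
ee_rot: [-3.141, 0.001, -3.141]
wrist_force: [0.3, -1.5, -0.7]
gripper_width: 0.158
gripper_force: 58.9
```

Request:
jog_arm(steps=[[[-0.1,0.85,0],[0,0,0],1],[[-0.1,0.85,0],[0,0,0],1],[[-0.06,0.83,0],[0,0,0],1],[[0,0,0],[0,0,0],1],[[0,0,0],[0,0,0],1],[[0,0,0],[0,0,0],1],[[0,0,0],[0,0,0],1]])

```text
time: 39.08
eef_pos: [0.5272, 0.3553, 0.2457]
ee_rot: [-3.142, 0.0, 3.14]
wrist_force: [-0.2, -0.4, -0.7]
gripper_width: 0.154
gripper_force: 59.0
```

```bash
cat > lid.py <<'E'
from h import *
import sys
p,d,W,c,s=wrist(sys.argv[1]); go(.5277,.3566,.175,np.pi); print(s['gripper_width'])
c0=np.array([.5277,.3585]); n=np.hypot(*(W[...,:2]-c0).transpose(2,0,1))
q=W[(W[...,2]>.09)&(W[...,2]<.108)&(n>.036)&(n<.056)]; h=cv2.convexHull(q[:,:2].astype(np.float32)).reshape(-1,2); print('phin flange',circ(h),q.min(0),q.max(0))
zf=s['eef_pos'][2]-.0368+.008
n=np.hypot(*(W[...,:2]-s['eef_pos'][:2]).transpose(2,0,1))
q=W[(abs(W[...,2]-zf)<.006)&(n<.045)&(n>.026)]; h=cv2.convexHull(q[:,:2].astype(np.float32)).reshape(-1,2); print('lid flange z',np.median(q[:,2]),circ(h),len(q),q.min(0),q.max(0))
q=q[abs(q[:,2]-np.median(q[:,2]))<.003]; print('tilt',np.linalg.lstsq(np.c_[q[:,:2]-q[:,:2].mean(0),np.ones(len(q))],q[:,2],rcond=None)[0])
E
python3 lid.py w15
```

```text
t 39.12 eef [0.5272 0.3555 0.2457] rot [3.1415e+00 3.0000e-04 3.1404e+00] | turn z deg -0.1 then shift [-0.009  0.019  1.178]
0.15378520493877873
phin flange (array([0.52781622, 0.35857765]), np.float64(0.04827850515347927)) [0.47990966 0.31032167 0.09729562] [0.54381837 0.40665601 0.10172425]
lid flange z 0.21788856605132717 (array([0.52630738, 0.35755126]), np.float64(0.03469521978512785)) 2330 [0.49137844 0.32287704 0.21453941] [0.54790124 0.39220694 0.22286442]
tilt [-0.00268649  0.01876257  0.21788915]
```

View pics/w15.png

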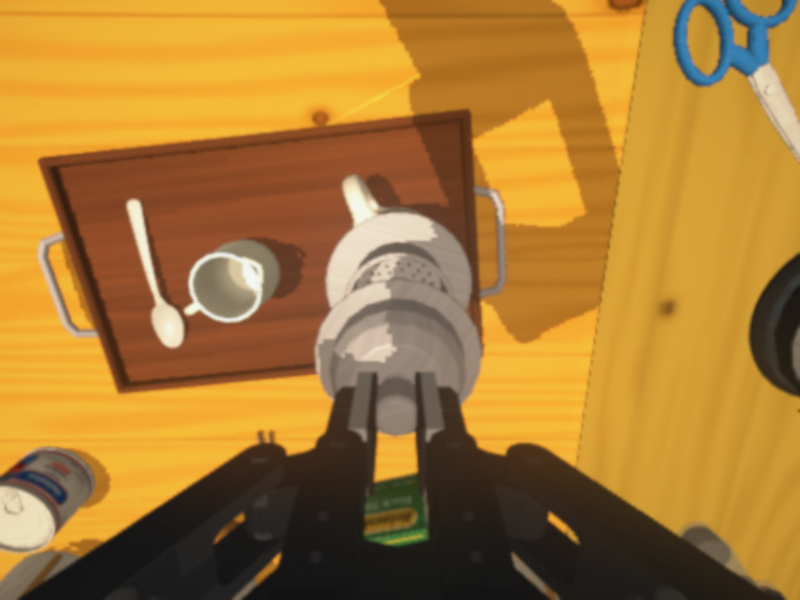

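The lid hangs level, with its flange at (398,350), over the body at (398,280).

Request:
jog_arm(steps=[[[-0.025,0.018,0.3],[0,0,0],1],[[0,0,0.3],[0,0,0],1],[[0,0,0.2],[0,0,0],1],[[0,0,0],[0,0,0],1],[[0,0,0],[0,0,0],1],[[0,0,0],[0,0,0],1]])

```text
time: 39.88
eef_pos: [0.5289, 0.3579, 0.1982]
ee_rot: [3.141, 0.001, -3.141]
wrist_force: [0.5, 0.1, -0.5]
gripper_width: 0.151
gripper_force: 59.0
```

```bash
python3 lid.py w16
```

```text
t 39.92 eef [0.5288 0.3578 0.1982] rot [ 3.1409e+00  1.4000e-03 -3.1413e+00] | turn z deg 0.0 then shift [ 0.019 -0.02   0.386]
0.15105742410318937
phin flange (array([0.52784841, 0.35859486]), np.float64(0.04833606569640055)) [0.47951764 0.3101353  0.09722801] [0.54585179 0.40706805 0.10222805]
lid flange z 0.1704505545294353 (array([0.52789208, 0.36001534]), np.float64(0.03460654242979098)) 2342 [0.49293848 0.32509376 0.16705172] [0.54909743 0.39462064 0.17532921]
tilt [-0.00582085  0.02000971  0.17043482]
```

Request:
jog_arm(steps=[[[0,-0.022,0],[0,0,0],1],[[0,0,0.15],[0,0,0],1],[[0,0,0.12],[0,0,0],1],[[0,0,0.07],[0,0,0],1],[[0,0,0],[0,0,0],1],[[0,0,0],[0,0,0],1]])

```text
time: 40.67
eef_pos: [0.5285, 0.3563, 0.177]
ee_rot: [3.141, 0.0, -3.141]
wrist_force: [0.4, 0.2, 0.1]
gripper_width: 0.153
gripper_force: 59.0
```

Request:
jog_arm(steps=[[[0,0,0.03],[0,0,0],1],[[0,0,0],[0,0,0],1],[[0,0,0],[0,0,0],1]])

```text
time: 41.05
eef_pos: [0.5285, 0.3563, 0.1753]
ee_rot: [3.141, 0.0, -3.141]
wrist_force: [0.0, 0.1, 0.0]
gripper_width: 0.155
gripper_force: 59.0
```

Request:
jog_arm(steps=[[[0,0,0.015],[0,0,0],1],[[0,0,0],[0,0,0],0.5],[[0,0,0],[0,0,0],0.3],[[0,0,0],[0,0,0],0],[[0,0,-0.3],[0,0,0],0],[[0,0,-0.6],[0,0,0],0],[[0,0,-0.7],[0,0,0],0],[[0,0,0],[0,0,0],0],[[0,0,0],[0,0,0],0]])

```text
time: 42.18
eef_pos: [0.5285, 0.3563, 0.271]
ee_rot: [3.141, 0.001, -3.141]
wrist_force: [-0.0, -0.1, 0.5]
gripper_width: 0.501
gripper_force: 0.0
```

```bash
python3 - <<'E'
from h import *
p,d,W,c,s=wrist('w17'); print(s['eef_pos'],s['gripper_width'])
c0=np.array([.5277,.3585]); n=np.hypot(*(W[...,:2]-c0).transpose(2,0,1))
q=W[(W[...,2]>.09)&(W[...,2]<.108)&(n>.038)&(n<.056)]; h=cv2.convexHull(q[:,:2].astype(np.float32)).reshape(-1,2); print('phin flange',circ(h))
q=W[(W[...,2]>.14)&(W[...,2]<.152)&(n<.042)&(n>.027)]; h=cv2.convexHull(q[:,:2].astype(np.float32)).reshape(-1,2); print('lid flange z',np.median(q[:,2]),circ(h),len(q))
q=q[abs(q[:,2]-np.median(q[:,2]))<.003]; print('tilt',np.linalg.lstsq(np.c_[q[:,:2]-q[:,:2].mean(0),np.ones(len(q))],q[:,2],rcond=None)[0])
# spoon and jug
m=(p.min(2)>110)&(W[...,2]<.03)&(abs(W[...,0]-.545)<.08)&(abs(W[...,1]-.145)<.035); q=W[m]
a=cv2.fitLine(q[:,:2].astype(np.float32),cv2.DIST_L2,0,.01,.01).ravel(); print('spoon',len(q),(q.min(0)+q.max(0))/2,q[:,2].min(),q[:,2].max(),a)
print('jug',ring(W,np.array([.54,.23]),.065,.08,.018,.033))
e=np.array([[np.cos(.105),np.sin(.105)],[-np.sin(.105),np.cos(.105)]]); T=np.array([.536,.2515])
print('spoon tray',e@(((q.min(0)+q.max(0))/2)[:2]-T),'jug tray',e@(ring(W,np.array([.54,.23]),.065,.08,.018,.033)[0]-T))
E
```

```text
[0.52848776 0.35627524 0.2709866 ] 0.5012144656699141
phin flange (array([0.52800452, 0.35869939]), np.float64(0.04836239662624284))
lid flange z 0.14701039572839503 (array([0.52790612, 0.35848182]), np.float64(0.03455984078229323)) 1229
tilt [-0.0012767  0.002036   0.1470167]
spoon 838 [0.54577796 0.15628429 0.01140169] 0.004487511987484316 0.01831586189044382 [0.9933078  0.11549723 0.5524837  0.14912117]
jug (array([0.5362, 0.2335]), np.float64(0.0253), 528)
spoon tray [-0.00025518 -0.09571612] jug tray [-0.00168763 -0.01792183]
```

View pics/w17.png

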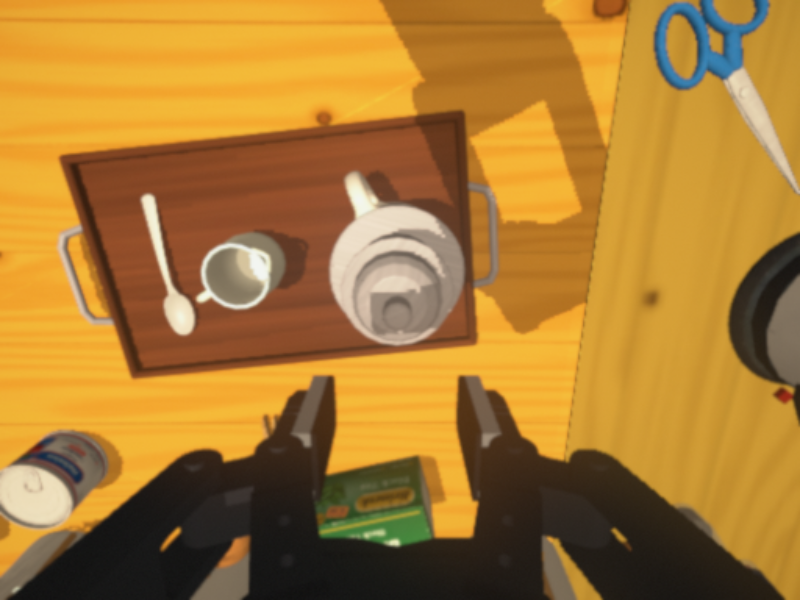

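The lid is level on the body at (397,300), the jug is upright at (240,275), and the spoon lies flat from (150,200) to (180,330), in line with the tray. Everything is inside its tolerances.

```bash
python3 -c "
from cell import robot
print(robot.close_job())"
```

```text
the job is handed in; nothing more can be done
None
```

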